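Drive the blank plug out of the die block

ROBOT

A 6-joint arm with a two-finger parallel gripper is mounted at the origin on the work surface; the furniture and walls round the work are solid. World frame = base frame: x ahead of the robot, y to its left, z up, the work surface at z = 0. Lengths are in m, angles in degrees, forces in N, time in s.
With the tool pointing down it reaches from about 0.4 to 0.825 m from the base axis. Payload 7 kg.
Tool frame: the origin (TCP) lies midway between the tips of the shut fingers; the grasp point (between the pads) lies 19 mm behind it (ctrl.grasp_offset is the distance from the TCP to the grasp point, in m); z points along the fingers, x is the direction in which the jaws open and shut, and the axes are right-handed (so a half turn about z gives the same grasp; the last joint's range is limited). The gripper opens to 88 mm and grips with 3 to 60 N. Pads are 19 mm wide; open, the fingers measure 130 mm over their backs; the gripper's body (78 mm by 193 mm) begins 47 mm behind the grasp point.
Start: joints at [80.449, 20.546, 0.682, 0, -70.136, -16.507], TCP at [0.297, 0.606, 0.227] pointing down, gripper open.
Joint ranges: [-176.03, 176.03], [-82.01, 121.73], [-58.28, 71.71], [-173.87, 95.51], [-174.79, -0.11], [-173.66, 173.66]. Speed limits (degrees/s): [136.94, 136.94, 172.46, 180, 180, 180].

INTERFACE

Orientations are given as [roll, pitch, yaw] about the fixed x, y, z axes, in that order (R = Rz(yaw) Ry(pitch) Rx(roll)).
In Python, from plant import sensors, snapshot, order, ctrl gives the robot as it stands.
- The arm moves only by the tool send_rows, never from a script. Its argument "commands" is a list of rows, each a list of 3 entries, a list of its own where there are three numbers: the closure, from 0 (fully open) to 1 (shut), then the shift along the world's x, y, z in units of 0.25 m (1.0 is 0.25 m), then the turn, a rotation vector about the world's x, y, z in units of 360 degrees (1.0 is 360 degrees). In form: [[hand, [x, y, z], [ax, ay, az]], ...]. A call has 1 to 12 rows; each row shifts and turns the pose as measured when the row begins; what a row does not reach is not made up. A row lasts 1/10 s, in which the tool goes at most 50 mm and 8.59 degrees, less where a joint would pass 70% of its speed; a pose out of reach is approached as far as the arm can. A call with a number of a shift or a turn outside -1 to 1 is refused whole. A call with a gripper value outside its range is refused whole. The fingers move at their own pace and stop on an object; the grip force is fixed at half the most. Time passes only in rows, so rows that do not move let the fingers close. It gives the time, the measured TCP pose, the force and the opening at its end, in the units of the state.
- sensors.get_obs(): the state, without advancing time (a new reading comes with each control period).
- snapshot(name): name is "scene" or "top"; returns a dict with "color" (384x512x3 uint8, blue, green, red), "z_map" (384x512 float32, m along the optical axis (not along the pixel's ray), 0 where there is no reading), "mtx" (3x3 intrinsics, pixels), "xyz" and "attitude" of the camera in the world. Camera axes: x right, y down, z forward; pixel columns grow to the right and rows downward; lengths in m; the calibration is good to about 2 mm. A picture is of the moment at which its call begins.
- order.close_job(): hands the job in, once; it reports no verdict.
The state is a dict: "clock": time; "joint_pos": joint angles; "qvel": joint speeds; "tau": joint torques, N m; "tool_pos": TCP position; "orientation": TCP orientation; "force": force on the tool from outside, world axes, zero at the start; "moment": the same for the moment, N m; "opening": finger opening in m.
Only numpy, scipy, OpenCV 4.12 (cv2) and the standard library are available. Lean on these libraries where they do the work, as an engineer would, in place of code of your own. Each camera call takes 0.05 s, during which the arm holds its last target.

TASK

Draw the ejector rod out of its holder sleeve and push it through the bore of the die block that holds the plain blank plug (not the two collared die bushes, which stay seated), so that the plug is driven out by the rod and drops into the catch tray behind. Then take the rod back out and lay it down flat on the worktop. Do not touch the plug with the gripper, and leave the bystanders where they stand.

Things in the scene. Friction and masses are not known exactly. Their poses are not given: they have to be found in the camera images.
- die_block: Fixed die block; origin at the centre of its underside, base plate 116 x 116 mm. Own z is up, own +x is the way parts are driven out. The steel block fills own x -58 (entry face) to -8 mm (exit face), 116 wide in y, 66 high (pin tops to 76). Three level round bores run right through along own x at own y = -36, 0, +36 mm, 45 mm above the worktop.
- bore_mid (a point): Centre of the middle bore's mouth on the entry face, 45 mm up; axes as die_block. Every bore is 21.5 mm across and 50 mm long; the other two mouths lie 36 mm to either side along own y.
- tray_floor (a point): Middle of the open catch tray behind the exit face, fixed to the die block: own x -8 to +58 mm and the full 116 mm width of the block, floor 4 mm and rim 22 mm above the worktop.
- plug: Blank plug: plain solid steel cylinder, 20 mm diameter, 24 long along own x, origin at its centre. Starts in any one of the three bores, flush with the entry face (no collar shows there). A sprung pin above holds it: it slides at about 5 to 10 N for the first 12 mm, then freely, and tips out of the exit after about 40 mm of travel.
- bush_a: Die bush, steel, in one of the other bores: body 20 mm diameter, 24 long along own x (origin at its centre), with a 10 mm hole, and a collar 28 mm in diameter, 5 mm thick, that stands out in front of the entry face. Stays seated.
- bush_b: Second die bush, same as bush_a, in the remaining bore. Stays seated.
- rod: Ejector rod, 0.16 to 0.26 kg, 154 mm long along own x: black handle 22 x 22 mm square, 60 long, its centre the origin; then a steel shaft 13 mm in diameter from own x = 30 to the tip at 124. Centre of mass near own x = 14. Starts level in the holder, handle inside, own x pointing out, 40 to 51 mm of shaft showing, axis 20 mm up. On the worktop it rests on a flat of the handle, axis 11 mm up.
- rod_tip (a point): Centre of the flat tip of the ejector rod's shaft; axes as the rod.
- rod_holder: Fixed grey square sleeve lying level on a base plate 122 x 60 mm, 5 mm thick; origin at the centre of its underside. Sleeve 35 mm wide, 40 high over all, from own x = -59 mm (closed end) to the open mouth at own x = +59; inside 27 x 27 mm, inner floor 9 mm up. The rod comes out along own +x.
- sleeve_mouth (a point): Centre of the sleeve's open mouth at the rod axis, 20 mm up; axes as rod_holder.
- ointment_jar: Bystander, loose: white plastic ointment jar with lid, 60 mm across, 42 tall; origin at the centre of its underside, own z up. To be left where it stands.
- tamper: Bystander, loose: pale steel tamper standing on its foot, 40 mm across, 97 tall; origin at the centre of its underside, own z up. To be left where it stands.
- weigh_boat: Bystander, loose: white square open weighing boat, 64 x 64 x 22 mm; origin at the centre of its underside, own z up. To be left where it stands.
- scoop: Bystander, loose: steel powder scoop lying flat, 118 mm long along its own y, 28 wide, 10 high; origin at the centre of its underside, own z up. To be left where it stands.
- tweezers: Bystander, loose: steel tweezers lying flat near the back edge, 124 mm long along their own y, 17 wide, 8 high; origin at the centre of its underside, own z up. To be left where it stands.
- amber_bottle: Bystander, loose: brown glass bottle, 44 mm across, 100 tall; origin at the centre of its underside, own z up. To be left where it stands.

How it is judged:
By the outcome, as a careful person would: the job done as asked, in the order asked, and still so for the second after the job is handed in, with the robot touching nothing.
It also fails if it takes over 48 s, if anything falls off the work surface, if the arm or the gripper's body presses on something with over 40 N, if the wrist force passes 120 N, or if a joint passes its speed limit or range.

## Working session

There is one attempt and no reset: what is moved stays moved. The work goes in short steps, Python scripts to look and compute and a tool call to move; the robot and the scene stay as the last step left them, time stands still between calls to the robot, and variables do not carry over. Pictures are saved under pics/ and viewed, and the job is handed in when it is done.

Besides the shell and the picture viewer there is one more tool, called after "Call:" as name(argument=value, ...) on one line, values as JSON. send_rows: Moves the arm, as the interface text tells. Its arguments: {"type":"object","properties":{"commands":{"type":"array","items":{"type":"array"}}},"required":["commands"]}

```bash
ls; mkdir -p pics; python3 - <<'E'
from plant import sensors, snapshot, order, ctrl
import cv2,numpy as np,pickle
print(sensors.get_obs(), ctrl.grasp_offset)
for n in ("scene","top"):
    s=snapshot(n); pickle.dump(s,open(n+"0.pkl","wb"))
    cv2.imwrite(f"pics/{n}0.png",cv2.resize(s["color"],(800,600),interpolation=cv2.INTER_CUBIC))
    print(n,s["mtx"],s["xyz"],s["attitude"])
E
```

```text
pics
{'clock': 0.0, 'joint_pos': array([ 8.04497418e+01,  2.05918734e+01,  6.33209890e-01, -1.99840238e-02,
       -7.01371209e+01, -1.65054288e+01]), 'qvel': array([ 0.02371352, -0.06950652,  0.00888749, -0.07371461,  0.01701938,
        0.02164919]), 'tau': array([ 2.79076034e-03, -5.82726574e+01,  2.93047732e+01,  6.99658647e+00,
        6.97416253e-03, -1.46059956e-04]), 'tool_pos': array([0.29631334, 0.60592473, 0.2256139 ]), 'orientation': array([-1.79990796e+02, -9.71750490e-02, -1.16062500e+02]), 'force': array([-0.91360662, -0.03562602, -0.19479588]), 'moment': array([ 0.06905509,  0.04030059, -0.08364557]), 'opening': 0.08769480144537506} 0.0188
scene [[374.98785236   0.         249.26676539]
 [  0.         374.98785236 195.74052512]
 [  0.           0.           1.        ]] [ 0.98246051 -0.40633917  0.62874081] [-128.44835419    0.61669245   50.55921403]
top [[470.10467293   0.         262.48705   ]
 [  0.         470.10467293 189.84504125]
 [  0.           0.           1.        ]] [0.17702306 0.06558178 1.23888805] [-167.78945459   -0.29298394  -94.50422337]
```

View pics/scene0.png

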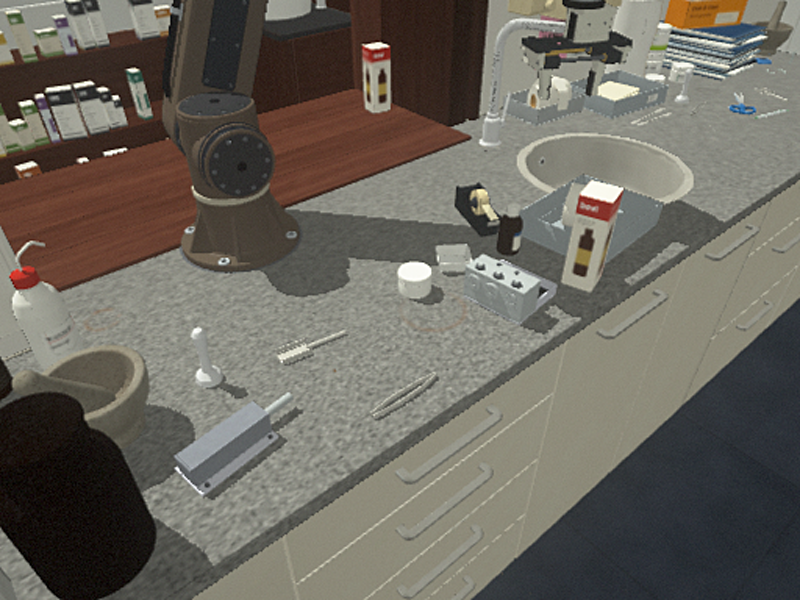

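View pics/top0.png

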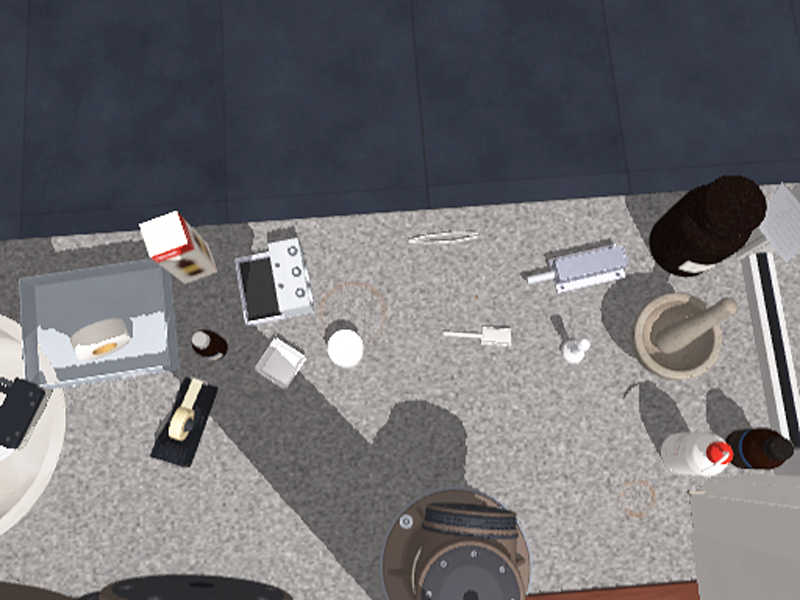

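The scene view shows the holder at about (230,450) with the rod's shaft pointing toward the block, and the die block at (505,285). In the top view the holder is at (590,268) and the die block at (275,280). Next I'll locate them with depth.

```bash
cat > h.py <<'E'
import numpy as np,cv2,pickle
from scipy.spatial.transform import Rotation as R
def cam(s): return R.from_euler('xyz',s["attitude"],degrees=True).as_matrix(),np.array(s["xyz"])
def cloud(s):
    Rm,t=cam(s); K=s["mtx"]; z=s["z_map"]; v,u=np.mgrid[:z.shape[0],:z.shape[1]]
    P=np.stack([(u-K[0,2])/K[0,0]*z,(v-K[1,2])/K[1,1]*z,z],-1)@Rm.T+t
    P[z==0]=np.nan; return P
def ray(s,u,v,h):
    Rm,t=cam(s);K=s["mtx"]; d=Rm@np.array([(u-K[0,2])/K[0,0],(v-K[1,2])/K[1,1],1]); return t+d*(h-t[2])/d[2]
def proj(s,p):
    Rm,t=cam(s);K=s["mtx"]; q=(np.asarray(p)-t)@Rm; return (q[...,:2]/q[...,2:])*[K[0,0],K[1,1]]+[K[0,2],K[1,2]]
def crop(s,u0,v0,w,h,name,k=None):
    k=k or min(800//w,600//h); cv2.imwrite(name,cv2.resize(s["color"][v0:v0+h,u0:u0+w],None,fx=k,fy=k,interpolation=cv2.INTER_CUBIC))
E
python3 - <<'E'
from h import *
s=pickle.load(open("top0.pkl","rb"));c=pickle.load(open("scene0.pkl","rb"))
crop(s,330,145,80,60,"pics/t_h.png"); crop(s,145,145,80,60,"pics/t_d.png")
crop(c,105,240,100,75,"pics/s_h.png"); crop(c,285,155,80,60,"pics/s_d.png")
for n,q in(("top",s),("scene",c)):
    P=cloud(q); print(n, np.nanmin(P[...,2]))
    # fits: points in workspace by region
    for nm,(x0,x1,y0,y1,z0,z1) in dict(block=(.45,.75,.25,.55,.055,.07),sleeve=(.45,.75,-.45,-.1,.034,.05),bench=(.4,.6,-.1,.1,-.02,.02)).items():
        m=(P[...,0]>x0)&(P[...,0]<x1)&(P[...,1]>y0)&(P[...,1]<y1)&(P[...,2]>z0)&(P[...,2]<z1)
        Q=P[m]; 
        if len(Q)>20:
            r=cv2.minAreaRect(Q[:,:2].astype(np.float32)*1000); print(nm,len(Q),np.median(Q,0),r)
E
```

```text
top -0.9249366085885662
block 237 [0.50888598 0.26152765 0.06554708] ((509.1750183105469, 396.4709167480469), (293.8175964355469, 110.64935302734375), 88.591552734375)
sleeve 670 [ 0.47221371 -0.28050875  0.0413391 ] ((491.4325866699219, -308.8426513671875), (96.92359161376953, 202.19137573242188), 4.582423210144043)
bench 5204 [4.97632598e-01 4.80598484e-04 1.67760806e-03] ((499.97607421875, 0.0089263916015625), (199.83851623535156, 199.887451171875), 0.012662900611758232)
scene -0.914093487612552
block 246 [0.52799879 0.26892032 0.06561673] ((534.0699462890625, 328.17767333984375), (212.37962341308594, 79.77851867675781), 62.194480895996094)
sleeve 1192 [ 0.4784126  -0.28992837  0.0398361 ] ((494.56585693359375, -334.6123962402344), (57.20846176147461, 261.37774658203125), 20.435546875)
bench 5398 [ 5.14725619e-01 -8.64039514e-03  8.40534937e-05] ((500.06134033203125, -0.0130157470703125), (199.93460083007812, 199.85971069335938), 0.03183266147971153)
```

View pics/t_h.png

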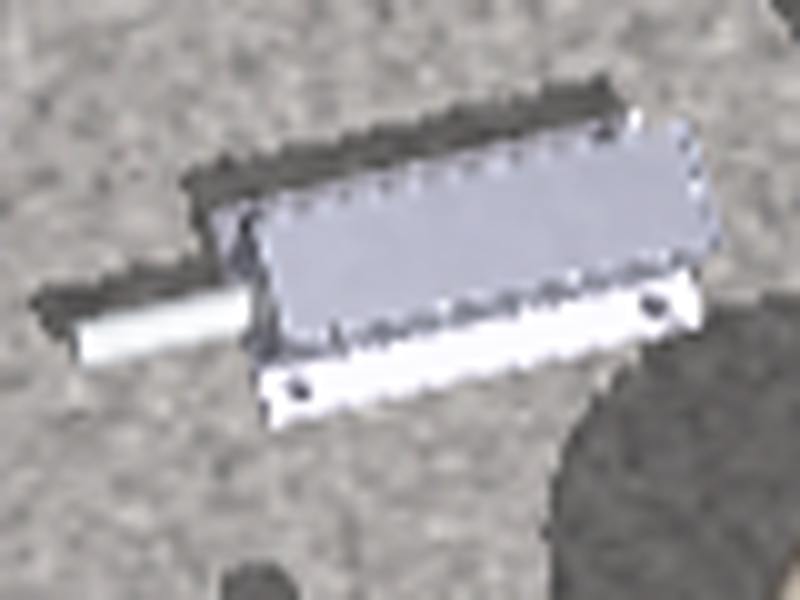

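View pics/t_d.png

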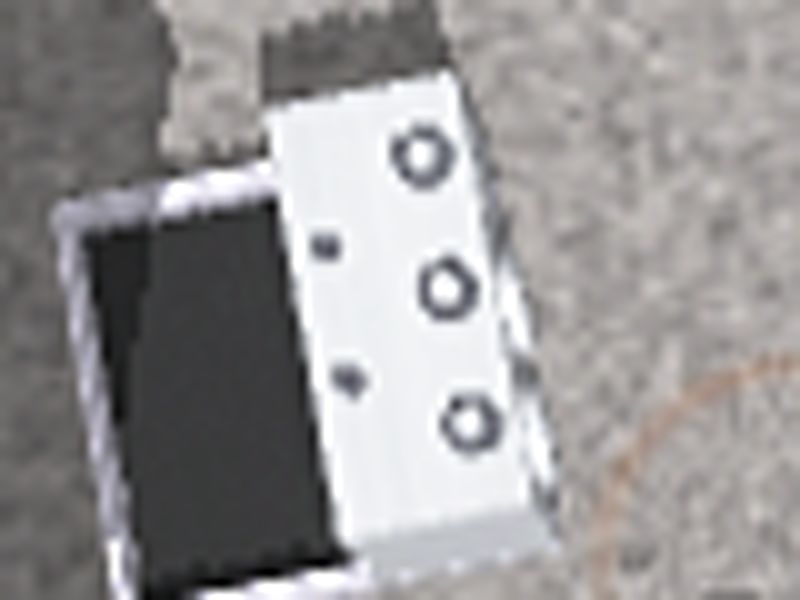

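View pics/s_h.png

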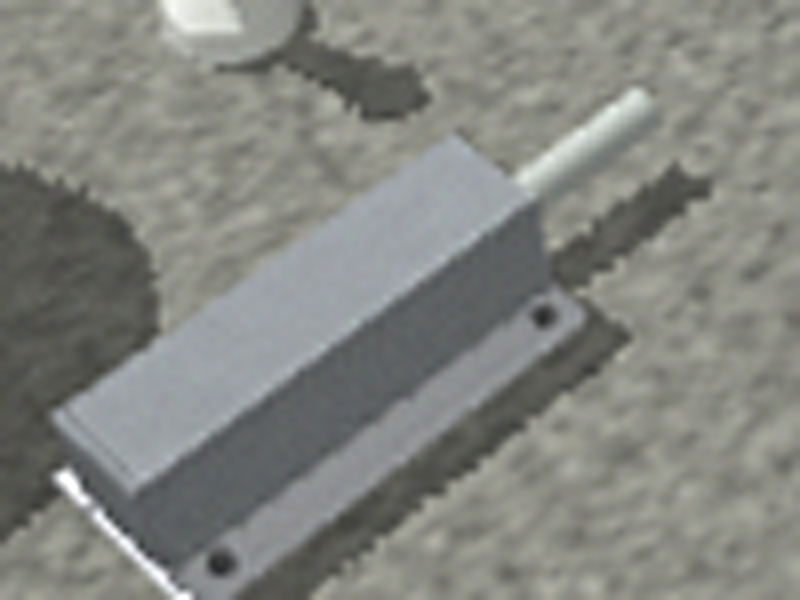

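View pics/s_d.png

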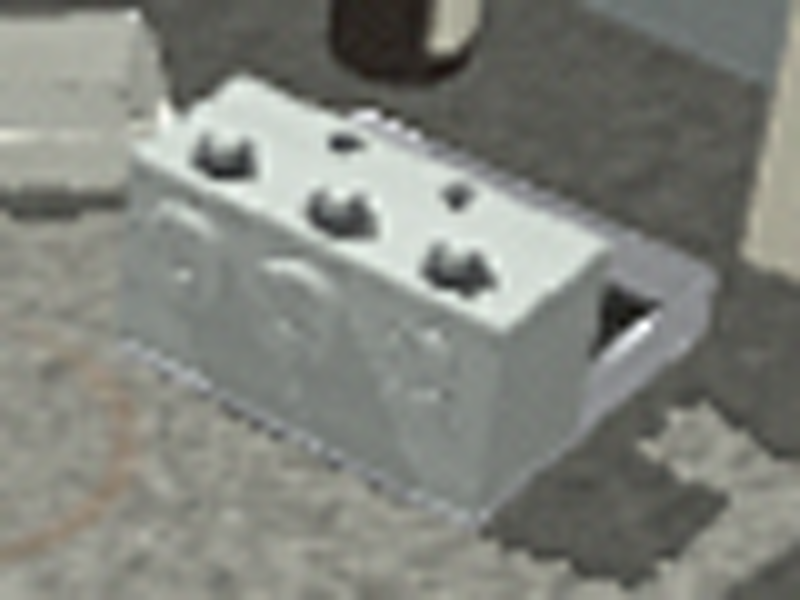

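```bash
python3 - <<'E'
from h import *
s=pickle.load(open("top0.pkl","rb"));c=pickle.load(open("scene0.pkl","rb"))
def fit(P,c0,r,z0,z1):
    m=(np.hypot(P[...,0]-c0[0],P[...,1]-c0[1])<r)&(P[...,2]>z0)&(P[...,2]<z1)
    n,l,st,ct=cv2.connectedComponentsWithStats(m.astype(np.uint8)); k=1+np.argmax(st[1:,4]); Q=P[l==k]
    rr=cv2.minAreaRect(Q[:,:2].astype(np.float32)*1000); print(len(Q),np.median(Q,0).round(4),Q.mean(0).round(4),rr)
    print((cv2.boxPoints(rr)).round(1).tolist())
for n,q in(("top",s),("scene",c)):
    P=cloud(q)
    a=ray(q,*( (145+39,145+30) if n=="top" else (285+37,155+20)),.066); b=ray(q,*((330+48,145+23) if n=="top" else (105+37,240+40)),.04)
    print(n,a,b)
    fit(P,a,.09,.059,.0735); fit(P,b,.09,.033,.047)
# manual corners
print("top block corners", [ray(s,145+u/10,145+v/10,.066).round(4).tolist() for u,v in((270,108),(455,72),(528,520),(345,555))])
print("scene block corners", [ray(c,285+u/10,155+v/10,.066).round(4).tolist() for u,v in((130,148),(240,78),(610,248),(505,332))])
print("top sleeve", [ray(s,330+u/10,145+v/10,.040).round(4).tolist() for u,v in((250,212),(690,120),(718,245),(282,355))], "shaft tip",ray(s,330+8,145+34.5,.0265),ray(s,330+25,145+31,.0265))
print("scene sleeve", [ray(c,105+u/8,240+v/8,.040).round(4).tolist() for u,v in((455,135),(535,198),(130,493),(52,412))], "shaft tip",ray(c,105+643/8,240+110/8,.020))
E
```

```text
top [0.48407613 0.23756209 0.066     ] [ 0.47038436 -0.26949418  0.04      ]
840 [0.4823 0.2371 0.0678] [0.4832 0.2364 0.0677] ((484.6573791503906, 234.74859619140625), (117.13937377929688, 55.486507415771484), 8.15346908569336)
[[422.70001220703125, 253.89999389648438], [430.6000061035156, 199.0], [546.5999755859375, 215.60000610351562], [538.7000122070312, 270.5]]
607 [ 0.4706 -0.2696  0.0413] [ 0.4708 -0.27    0.0413] ((471.3003845214844, -270.1170654296875), (36.58610534667969, 121.4571533203125), 8.385223388671875)
[[444.29998779296875, -212.6999969482422], [462.1000061035156, -332.8999938964844], [498.29998779296875, -327.5], [480.5, -207.39999389648438]]
scene [0.48603748 0.23764142 0.066     ] [ 0.47563672 -0.2720655   0.04      ]
594 [0.4896 0.2341 0.0661] [0.4874 0.2354 0.066 ] ((482.7022399902344, 238.88612365722656), (117.95967102050781, 54.79350280761719), 6.121143341064453)
[[421.1000061035156, 259.79998779296875], [427.0, 205.39999389648438], [544.2999877929688, 217.89999389648438], [538.4000244140625, 272.3999938964844]]
973 [ 0.4732 -0.2729  0.0397] [ 0.4727 -0.2715 
[... 161 characters left out ...]
9938964844, -331.0], [497.79998779296875, -325.29998779296875], [479.20001220703125, -205.39999389648438]]
top block corners [[0.5377, 0.2663, 0.066], [0.5437, 0.2181, 0.066], [0.4238, 0.2051, 0.066], [0.4183, 0.2518, 0.066]]
scene block corners [[0.4292, 0.2073, 0.066], [0.4249, 0.2537, 0.066], [0.5395, 0.2681, 0.066], [0.5455, 0.2207, 0.066]]
top sleeve [[0.48, -0.2095, 0.04], [0.496, -0.3291, 0.04], [0.4615, -0.3316, 0.04], [0.4407, -0.2132, 0.04]] shaft tip [ 0.450575  -0.1631887  0.0265   ] [ 0.45658868 -0.20936012  0.0265    ]
scene sleeve [[0.4467, -0.2117, 0.04], [0.4792, -0.2066, 0.04], [0.4971, -0.3254, 0.04], [0.4633, -0.3299, 0.04]] shaft tip [ 0.45358699 -0.16100565  0.02      ]
```

The left and middle mouths in the scene crop show collar highlights; the right one, on the +x side, does not, so the plug looks to be there. I'll check that with depth, then find the bystanders and overlay the model.

```bash
cat >> h.py <<'E'
def pose(x,y,yaw): return np.array([x,y,0]),R.from_euler('z',yaw,degrees=True).as_matrix()
def W(ps,p): return np.asarray(p)@ps[1].T+ps[0]
def lines(img,s,ps,segs,k,off,col):
    for a,b in segs:
        A=(proj(s,W(ps,a))-off+.5)*k; B=(proj(s,W(ps,b))-off+.5)*k
        cv2.line(img,tuple(int(q) for q in A),tuple(int(q) for q in B),col,1,cv2.LINE_AA)
def box(x0,x1,y0,y1,z0,z1):
    c=[(x,y,z) for x in(x0,x1) for y in(y0,y1) for z in(z0,z1)]
    return [(a,b) for i,a in enumerate(c) for b in c[i+1:] if sum(p!=q for p,q in zip(a,b))==1]
def circ(x,y,z,r): 
    t=np.linspace(0,2*np.pi,25); p=[(x,y+r*np.cos(a),z+r*np.sin(a)) for a in t]; return list(zip(p[:-1],p[1:]))
E
python3 - <<'E'
from h import *
s=pickle.load(open("top0.pkl","rb"));c=pickle.load(open("scene0.pkl","rb"))
P=cloud(s)
for n,u,v in(("tamper",573,350),("box",165,235),("box2",195,260),("bottle",205,345),("jar",345,348),("boat",280,362),("scoop",495,336),("mortar",680,335),("bigbottle",735,205),("tweez",445,237),("tape",185,420)):
    u,v=int(u*.64),int(v*.64); q=P[v-6:v+7,u-6:u+7].reshape(-1,3); q=q[np.isfinite(q[:,2])]; i=np.argmax(q[:,2]); print(n,P[v,u].round(3),"hi",q[i].round(3))
db=pose(.4828,.2364,96.7); db=(db[0]+db[1]@[.033,0,0],db[1])
print(db[0])
rh=pose(.4707,-.2692,98.5)
segs=box(-.058,-.008,-.058,.058,0,.066)+sum([circ(-.058,y,.045,.01075) for y in(-.036,0,.036)],[])
hs=box(-.059,.059,-.0175,.0175,.005,.04)+box(-.061,.061,-.03,.03,0,.005)+[((.059,0,.0265),(.107,0,.0265))]
for q,nm,ps,sg,(u0,v0,w,h) in((s,"t_d",db,segs,(145,145,80,60)),(c,"s_d",db,segs,(285,155,80,60)),(s,"t_h",rh,hs,(330,145,80,60)),(c,"s_h",rh,hs,(105,240,100,75))):
    k=800//w; im=cv2.resize(q["color"][v0:v0+h,u0:u0+w],None,fx=k,fy=k,interpolation=cv2.INTER_CUBIC)
    if nm=="s_d": im=cv2.convertScaleAbs(im,alpha=1.6,beta=-80)
    lines(im,q,ps,sg,k,np.array([u0,v0]),(0,0,255)); cv2.imwrite(f"pics/{nm}1.png",im)
# depth residual to entry face in scene
Q=(cloud(c)-db[0])@db[1]
for y in(-.036,0,.036):
    m=(abs(Q[...,1]-y)<.013)&(abs(Q[...,2]-.045)<.013)&(abs(Q[...,0]+.058)<.012); print(y,m.sum(),np.percentile(Q[m][:,0]*1000,[10,50,90]).round(1))
E
```

```text
tamper [ 0.326 -0.221  0.031] hi [ 0.329 -0.219  0.099]
box [0.529 0.403 0.18 ] hi [0.526 0.389 0.185]
box2 [0.51  0.382 0.099] hi [0.511 0.381 0.151]
bottle [0.373 0.367 0.097] hi [0.376 0.367 0.107]
jar [0.358 0.154 0.049] hi [0.363 0.156 0.05 ]
boat [0.349 0.266 0.004] hi [0.332 0.253 0.01 ]
scoop [ 0.364 -0.098  0.002] hi [ 0.352 -0.082  0.015]
mortar [ 0.33  -0.379  0.095] hi [ 0.341 -0.389  0.113]
bigbottle [ 0.498 -0.443  0.216] hi [ 0.49  -0.439  0.22 ]
tweez [ 0.546 -0.029  0.006] hi [ 0.535 -0.03   0.014]
tape [0.261 0.41  0.063] hi [0.252 0.42  0.071]
[0.47894987 0.26917463 0.        ]
-0.036 76 [-56.4 -54.6 -52.8]
0 80 [-61.3 -59.6 -54.6]
0.036 74 [-62.3 -59.9 -56. ]
```

```bash
cd pics; python3 -c "
import cv2,numpy as np
a=[cv2.resize(cv2.imread(n+'1.png'),(400,300)) if 0 else cv2.imread(n+'1.png') for n in('t_d','s_d','t_h','s_h')]
print([x.shape for x in a])"
```

```text
[(600, 800, 3), (600, 800, 3), (600, 800, 3), (600, 800, 3)]
```

View pics/t_d1.png

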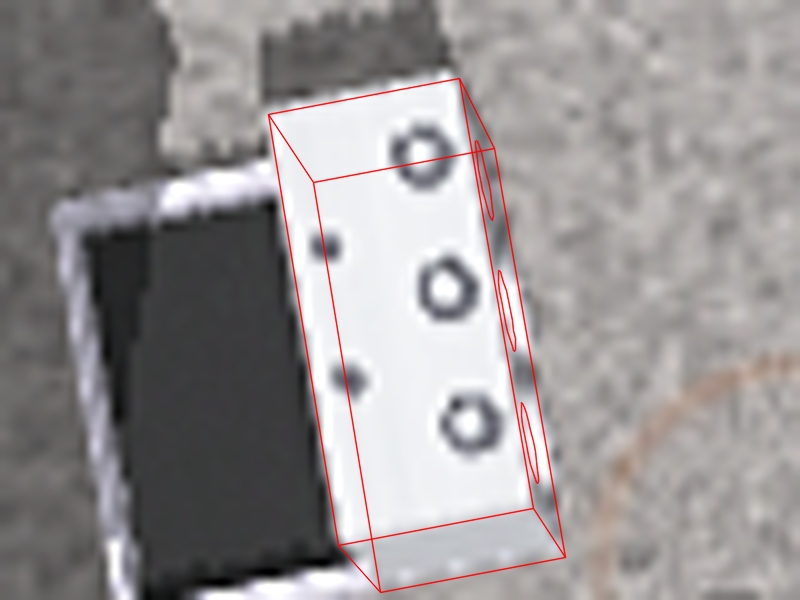

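View pics/s_d1.png

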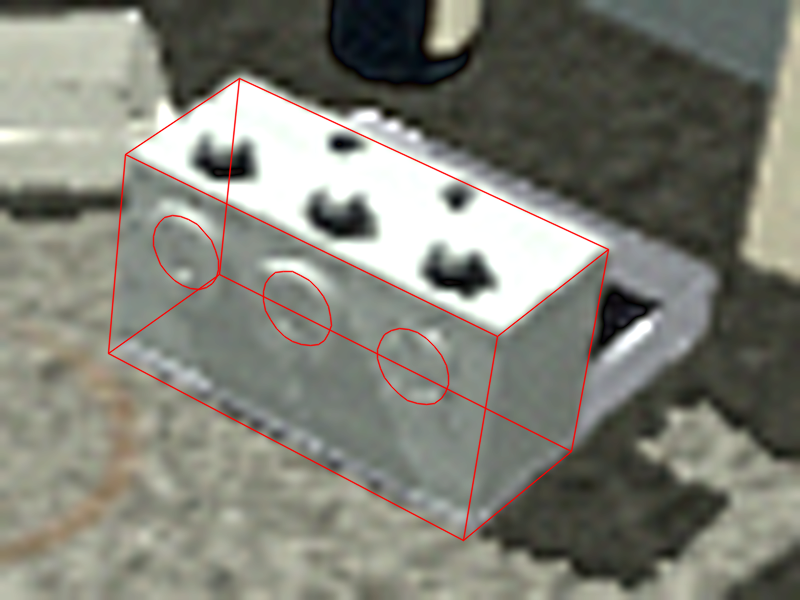

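View pics/t_h1.png

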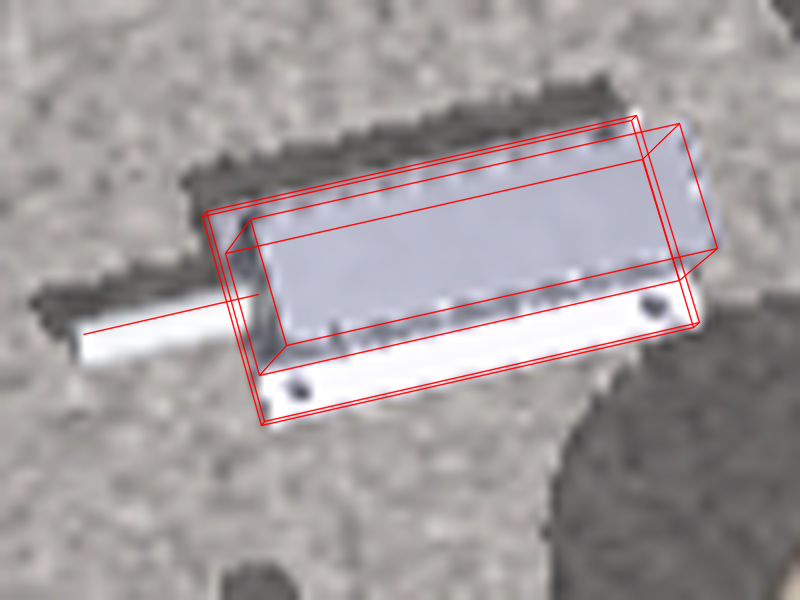

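View pics/s_h1.png

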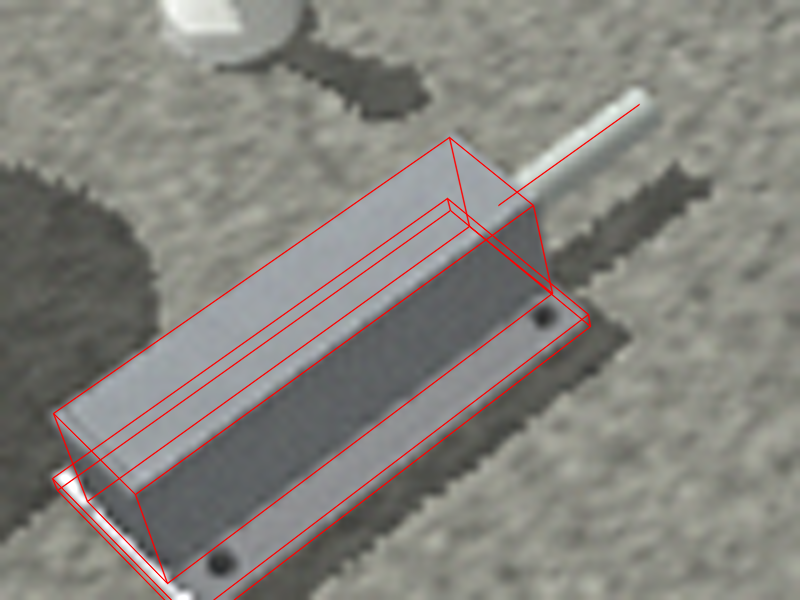

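The depth check agrees: the collar faces stand about 5 mm proud at the middle and own +y bores, while the own y = −36 bore (+x side) has none, so the plug is there. The model overlays fit in both views. Moving to above the rod.

Call:
send_rows(commands=[[0,[0.08,-0.16,0],[0,0,-0.018]],[0,[0.08,-0.18,0],[0,0,-0.018]],[0,[0.08,-0.18,0],[0,0,-0.018]],[0,[0.08,-0.18,0],[0,0,-0.018]],[0,[0.08,-0.18,0],[0,0,-0.018]],[0,[0.08,-0.18,0],[0,0,-0.018]],[0,[0.08,-0.18,0],[0,0,-0.018]],[0,[0.08,-0.18,0],[0,0,-0.018]],[0,[0,-0.18,0],[0,0,0]],[0,[0,-0.18,0],[0,0,0]],[0,[0,-0.18,0],[0,0,0]],[0,[0,-0.18,0],[0,0,0]]])

```text
clock: 1.3
tool_pos: [0.4536, 0.0583, 0.2194]
orientation: [-179.8, -0.5, -169.7]
force: [1.0, -0.2, -0.1]
opening: 0.0875
```

Call:
send_rows(commands=[[0,[0.01,-0.155,-0.06],[0,0,-0.005]],[0,[0,-0.155,-0.06],[0,0,0]],[0,[0,-0.155,-0.06],[0,0,0]],[0,[0,-0.155,-0.06],[0,0,0]],[0,[0,-0.155,-0.06],[0,0,0]],[0,[0,-0.155,-0.06],[0,0,0]],[0,[0,0,0],[0,0,0]]])

```text
clock: 2.0
tool_pos: [0.4525, -0.1873, 0.1265]
orientation: [-179.9, -0.4, -171.8]
force: [-0.9, 0.6, -0.9]
opening: 0.0876
```

```bash
cat > look.py <<'E'
import sys
from plant import sensors, snapshot
from h import *
def look(n,name,u0,v0,w,h,k=None):
    s=snapshot(n); pickle.dump(s,open(name+".pkl","wb")); crop(s,u0,v0,w,h,f"pics/{name}.png",k); return s
E
python3 - <<'E'
from look import *
o=sensors.get_obs();print(o["tool_pos"],o["orientation"])
look("scene","a1",100,150,200,150); look("top","a1t",280,100,160,120)
E
```

```text
[ 0.4525344  -0.18734079  0.12649995] [-179.9240239    -0.37950179 -171.78864648]
```

View pics/a1.png

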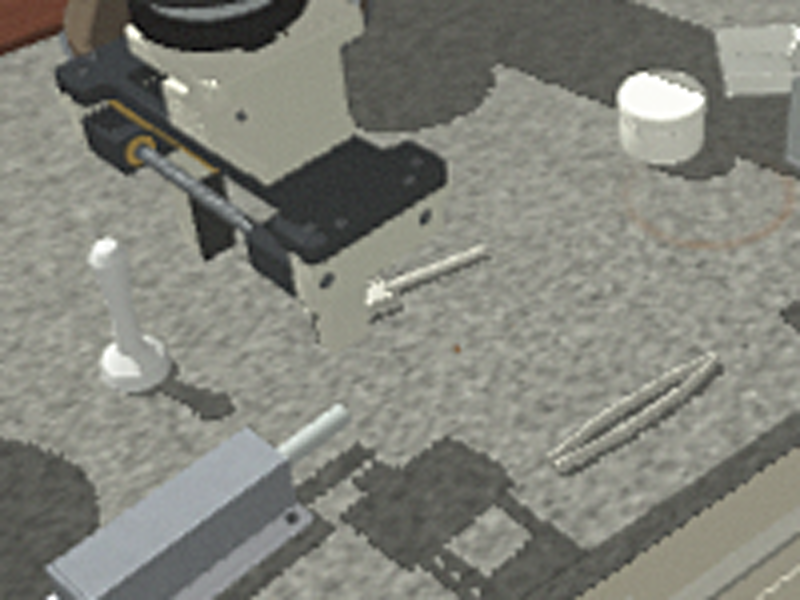

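The scene view shows the open gripper above and behind the shaft (340,410), clear of the tamper (130,330). Going down onto the shaft.

Call:
send_rows(commands=[[0,[0.017,0.038,-0.06],[0,0,0]],[0,[0,0,-0.12],[0,0,0]],[0,[0,0,-0.12],[0,0,0]],[0,[0,0,-0.12],[0,0,0]],[0,[0,0,-0.04],[0,0,0]],[0,[0,0,0],[0,0,0]]])

```text
clock: 2.7
tool_pos: [0.4631, -0.1698, 0.0149]
orientation: [-179.8, 0.4, -171.3]
force: [0.1, -0.0, 0.7]
opening: 0.0875
```

```bash
python3 - <<'E'
from look import *
o=sensors.get_obs();print(o["tool_pos"],o["orientation"],o["force"])
look("scene","a2",100,150,200,150); look("top","a2t",300,120,133,100)
E
```

```text
[ 0.4631216  -0.16983838  0.01488608] [-179.78532537    0.37551806 -171.2625746 ] [ 0.13276414 -0.04952328  0.67685628]
```

View pics/a2.png

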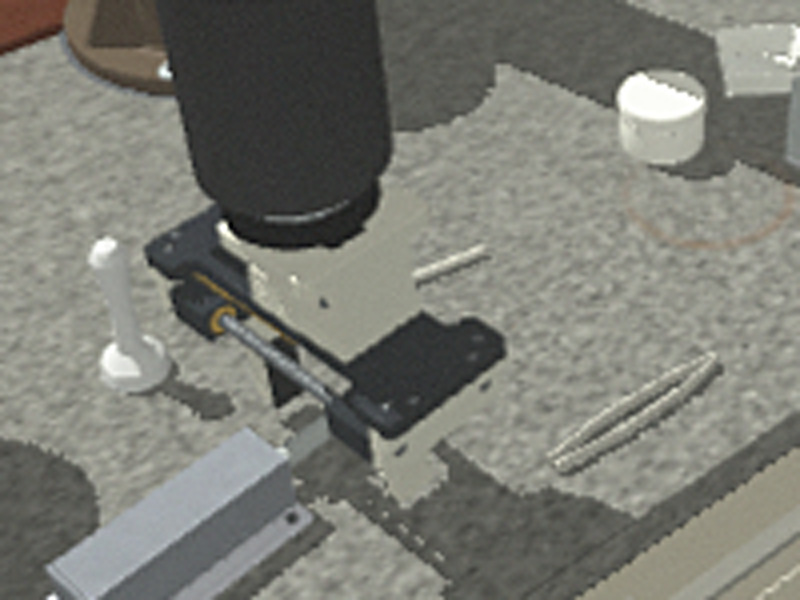

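View pics/a2t.png

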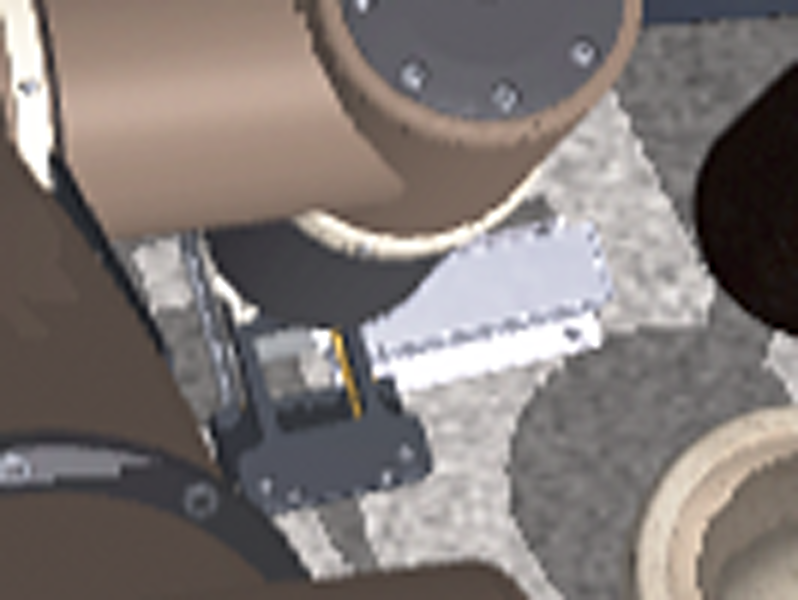

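Call:
send_rows(commands=[[0,[-0.025,-0.033,-0.022],[0,0,0]],[0,[0,0,0],[0,0,0]]])

```text
clock: 3.0
tool_pos: [0.4593, -0.1785, 0.0128]
orientation: [-179.7, 0.8, -171.2]
force: [-0.5, -0.1, -0.6]
opening: 0.0877
```

Call:
send_rows(commands=[[0,[-0.01,0,-0.018],[0,0.0022,0]],[0,[0,0,0],[0,0,0]],[1,[0,0,0],[0,0,0]],[1,[0,0,0],[0,0,0]],[1,[0,0,0],[0,0,0]],[1,[0,0,0],[0,0,0]],[1,[0,0,0],[0,0,0]],[1,[0,0,0],[0,0,0]]])

```text
clock: 3.8
tool_pos: [0.4578, -0.1792, 0.0099]
orientation: [-179.8, 0.1, -171.3]
force: [-0.1, -0.5, -0.4]
opening: 0.0454
```

Call:
send_rows(commands=[[1,[0,0,0],[0,0,0]],[1,[0,0,0],[0,0,0]],[1,[0,0,0],[0,0,0]],[1,[0,0,0],[0,0,0]],[1,[0,0,0],[0,0,0]],[1,[0,0,0],[0,0,0]],[1,[0,0,0],[0,0,0]]])

```text
clock: 4.5
tool_pos: [0.4573, -0.1791, 0.0098]
orientation: [-179.8, 0.1, -171.3]
force: [0.4, -0.1, -0.2]
opening: 0.012
```

Call:
send_rows(commands=[[1,[-0.006,0.04,0],[0,0,0]],[1,[-0.008,0.055,0],[0,0,0]],[1,[-0.008,0.055,0],[0,0,0]],[1,[-0.008,0.05,0],[0,0,0]],[1,[0,0,0],[0,0,0]]])

```text
clock: 5.0
tool_pos: [0.4498, -0.1267, 0.0099]
orientation: [-179.8, 0.1, -171.4]
force: [-0.9, 0.2, -1.0]
opening: 0.0121
```

```bash
python3 - <<'E'
from look import *
o=sensors.get_obs();print(o["tool_pos"],o["orientation"],o["force"],o["opening"])
look("scene","a3",100,180,160,120)
E
```

```text
[ 0.44976468 -0.12670161  0.00989662] [-1.79799059e+02  1.44521216e-01 -1.71353362e+02] [-0.85623872  0.20587392 -1.01395223] 0.012055450697791405
```

View pics/a3.png

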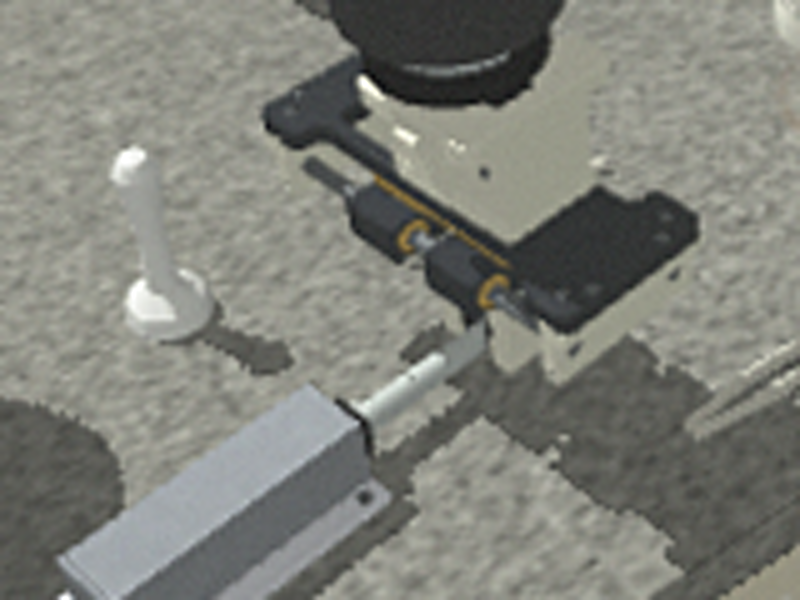

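Rod drawn about 52 mm and the handle front is at the mouth. Opening partly and sliding back to regrip the shaft near the handle.

Call:
send_rows(commands=[[0.6,[0,0,0],[0,0,0]],[0.6,[0,0,0],[0,0,0]],[0.6,[0,0,0],[0,0,0]],[0.6,[0,0,0],[0,0,0]],[0.6,[0.009,-0.06,0],[0,0,0]],[0.6,[0.009,-0.06,0],[0,0,0]],[0.6,[0.009,-0.06,0],[0,0,0]],[0.6,[0.009,-0.055,0],[0,0,0]],[0.6,[0,0,0],[0,0,0]]])

```text
clock: 5.95
tool_pos: [0.4599, -0.1893, 0.0099]
orientation: [-179.8, 0.2, -171.4]
force: [-0.4, 0.9, 0.4]
opening: 0.0351
```

```bash
python3 - <<'E'
from look import *
o=sensors.get_obs();print(o["tool_pos"],o["orientation"],o["force"],o["opening"])
look("scene","a4",100,180,160,120)
E
```

```text
[ 0.45988086 -0.18927638  0.00994438] [-179.7807709     0.19201188 -171.38655582] [-0.38692262  0.90231036  0.42644598] 0.035110850851423195
```

View pics/a4.png

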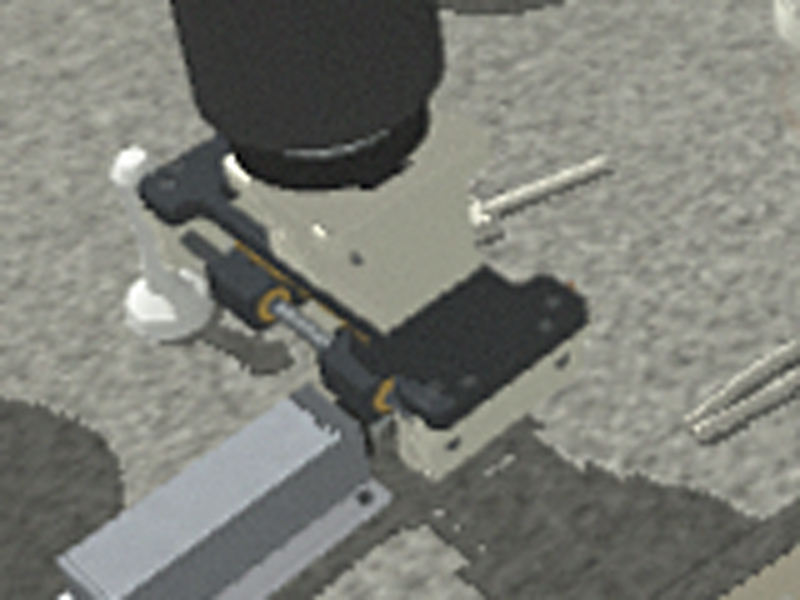

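Call:
send_rows(commands=[[1,[0,0,0],[0,0,0]],[1,[0,0,0],[0,0,0]],[1,[0,0,0],[0,0,0]],[1,[0,0,0],[0,0,0]],[1,[0,0,0],[0,0,0]],[1,[0,0,0],[0,0,0]],[1,[0,0,0],[0,0,0]]])

```text
clock: 6.7
tool_pos: [0.4589, -0.1872, 0.0098]
orientation: [-179.8, 0.1, -171.3]
force: [0.2, -0.7, -1.1]
opening: 0.0123
```

Call:
send_rows(commands=[[1,[-0.006,0.04,0.001],[0,0,0]],[1,[-0.009,0.06,0.001],[0,0,0]],[1,[-0.009,0.06,0.001],[0,0,0]],[1,[-0.009,0.06,0.001],[0,0,0]],[1,[-0.009,0.06,0.001],[0,0,0]],[1,[-0.006,0.04,0],[0,0,0]],[1,[0,0,0],[0,0,0]]])

```text
clock: 7.4
tool_pos: [0.4446, -0.1023, 0.0104]
orientation: [-179.8, 0.1, -171.4]
force: [0.2, 0.2, -1.9]
opening: 0.012
```

```bash
python3 - <<'E'
from look import *
o=sensors.get_obs();print(o["tool_pos"],o["orientation"],o["force"],o["opening"])
look("scene","a5",100,180,160,120)
E
```

```text
[ 0.44456823 -0.10233061  0.0104125 ] [-1.79844581e+02  5.72678122e-02 -1.71445663e+02] [ 0.17072095  0.21479911 -1.88226029] 0.011972325411918693
```

View pics/a5.png

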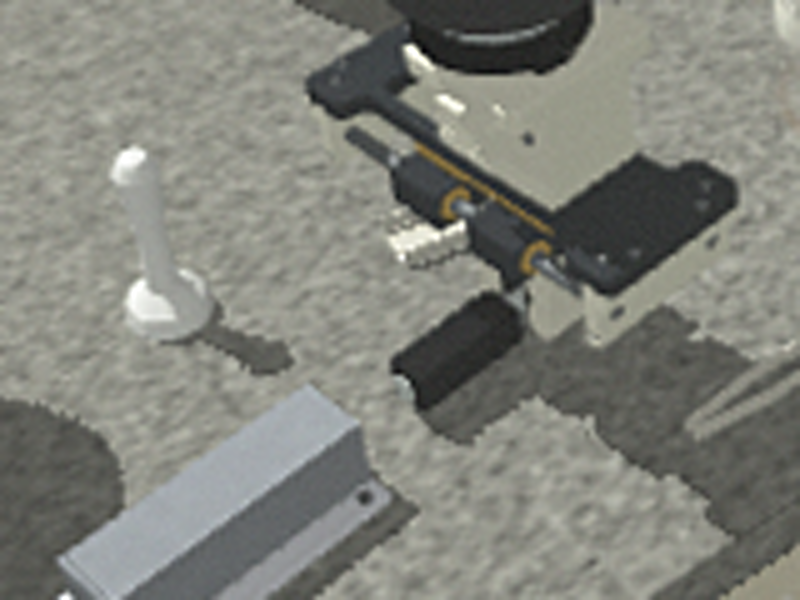

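Rod is out and level in the hand, about 78 mm from grip to tip. Carrying it to about 20 mm in front of the plug's bore.

Call:
send_rows(commands=[[1,[0,0.02,0.1],[0,0,-0.001]],[1,[0.07,0.15,0.05],[0,0,-0.0015]],[1,[0.07,0.17,0],[0,0,-0.0015]],[1,[0.07,0.17,0],[0,0,-0.0013]],[1,[0.07,0.17,0],[0,0,0]],[1,[0.06,0.12,-0.03],[0,0,0]],[1,[0,0,0],[0,0,0]],[1,[0,0,0],[0,0,0]]])

```text
clock: 8.25
tool_pos: [0.532, 0.1036, 0.0414]
orientation: [-179.9, 0.0, -173.7]
force: [-0.1, -0.4, -1.9]
opening: 0.0121
```

```bash
python3 - <<'E'
from look import *
o=sensors.get_obs();print(o["tool_pos"],o["orientation"],o["force"],o["opening"])
look("scene","a6",250,120,133,100); look("top","a6t",140,120,133,100)
E
```

```text
[0.5320055  0.10360286 0.04136105] [-1.79941600e+02  2.39181625e-02 -1.73719694e+02] [-0.14003799 -0.41610912 -1.9169662 ] 0.012096751907254347
```

View pics/a6.png

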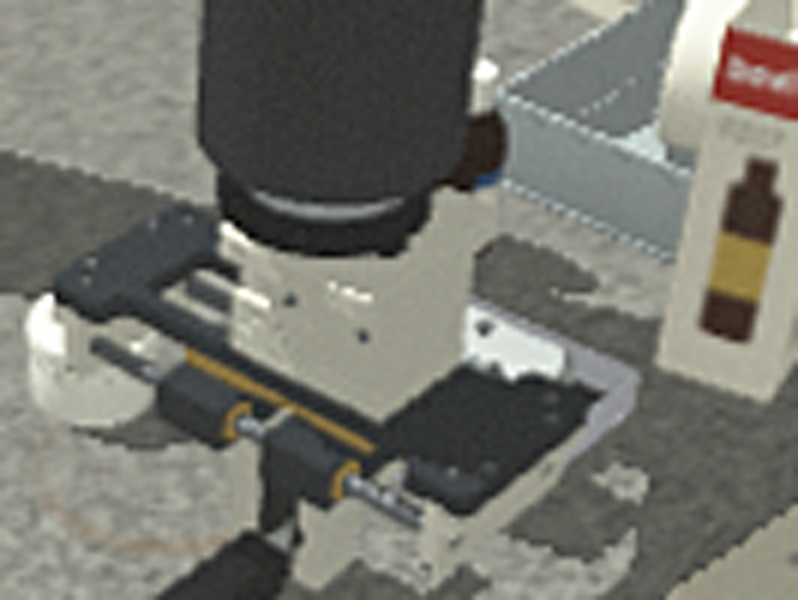

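View pics/a6t.png

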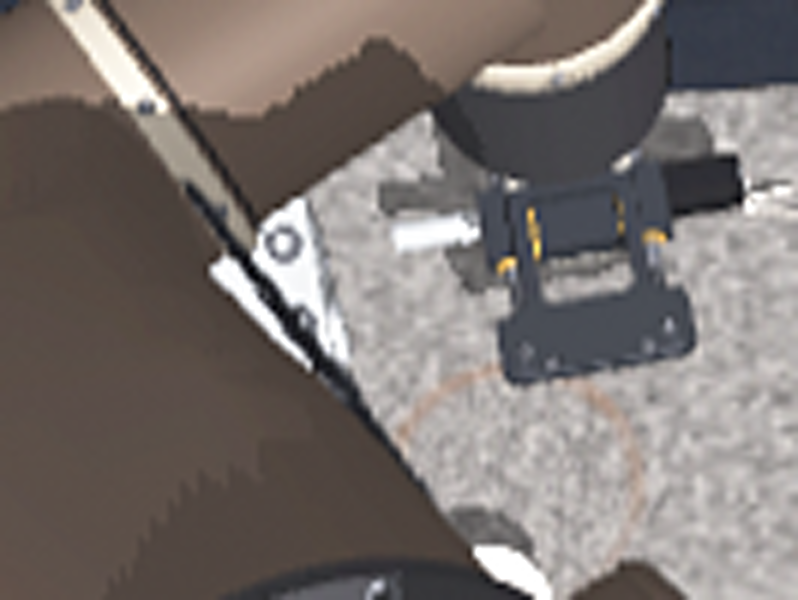

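```bash
python3 - <<'E'
from h import *
s=pickle.load(open("a6t.pkl","rb"))
im=s["color"]; crop(s,190,135,80,40,"pics/a6z.png",10)
T=np.array([.5320,.1036,.0414]);yaw=270-173.7;d=np.array([np.cos(np.radians(yaw)),np.sin(np.radians(yaw)),0])
A=T+[0,0,.0102]
k=10;off=np.array([190,135]);img=cv2.imread("pics/a6z.png")
e=np.array([d[1],-d[0],0])
segs=[]
for o in(-.0065,.0065): segs.append((A+d*.0785+e*o,A+e*o)) ; 
segs.append((A+d*.0785+e*-.0065,A+d*.0785+e*.0065))
h0=A-d*.0155;h1=A-d*.0755
for o in(-.011,.011): segs.append((h0+e*o+[0,0,.011],h1+e*o+[0,0,.011]))
segs.append((h1+e*-.011+[0,0,.011],h1+e*.011+[0,0,.011]))
for off_y in(-.036,):
    pass
lines(img,s,pose(0,0,0),segs,k,off,(0,0,255))
db=pose(.47895,.26917,96.7)
lines(img,s,db,box(-.058,-.008,-.058,.058,0,.066)+circ(-.058,-.036,.045,.01075)+[((-.10,-.036,.045),(-.02,-.036,.045))],k,off,(0,200,0))
cv2.imwrite("pics/a6z.png",img)
E
```

```text
(no output)
```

View pics/a6z.png

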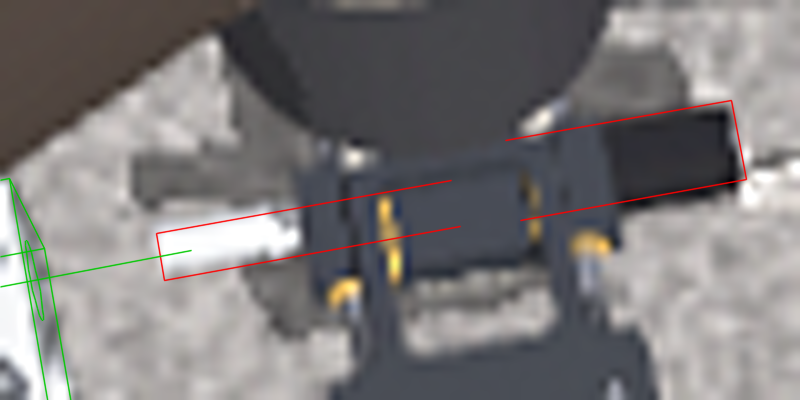

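```bash
python3 - <<'E'
from h import *
for nm in("a6t","a6"):
    s=pickle.load(open(nm+".pkl","rb"));P=cloud(s)
    T=np.array([.5320,.1036,.0414]);yaw=270-173.7;d=np.array([np.cos(np.radians(yaw)),np.sin(np.radians(yaw)),0]);e=np.array([d[1],-d[0],0])
    Q=P-T; a=Q@d;l=Q@e;z=P[...,2]
    for lo in np.arange(-.085,.09,.01):
        m=(a>lo)&(a<lo+.01)&(abs(l)<.02)&(z>.02)&(z<.085)
        if m.sum()>3: print(nm,round(lo+.005,3),m.sum(),"lat",np.percentile(l[m]*1e3,[5,50,95]).round(1),"z",np.percentile(z[m]*1e3,[10,50,90]).round(1))
s=pickle.load(open("a6.pkl","rb"))
img=cv2.resize(s["color"][190:270,240:347],None,fx=7,fy=7,interpolation=cv2.INTER_CUBIC)
A=T+[0,0,.0102];h0=A-d*.0155;h1=A-d*.0755;segs=[]
for o in(-.011,.011):
  for zz in(-.011,.011):segs.append((h0+e*o+[0,0,zz],h1+e*o+[0,0,zz]))
for o in(-.0065,.0065): segs.append((A+d*.0785+e*o,A+e*o-d*.0155))
lines(img,s,pose(0,0,0),segs,7,np.array([240,190]),(0,0,255)); cv2.imwrite("pics/a6y.png",img)
E
```

```text
a6t -0.07 36 lat [-8.7 -1.4 10.7] z [52.5 61.  65.6]
a6t -0.06 37 lat [-9.5 -1.4  9.9] z [53.1 63.1 66.6]
a6t -0.05 38 lat [-9.  -0.8 11. ] z [53.5 63.1 65.9]
a6t -0.04 14 lat [-8.3 -1.1  9.6] z [60.5 62.3 64.3]
a6t 0.04 8 lat [-3.1  0.7  5. ] z [54.3 60.6 63.7]
a6t 0.05 19 lat [-4.2  1.2  8.6] z [54.4 57.2 62.2]
a6t 0.06 18 lat [-2.9  0.4  6. ] z [52.9 58.2 61.1]
a6t 0.07 19 lat [-2.8  2.1  8. ] z [55.5 58.5 62.2]
a6t 0.08 8 lat [-3.7  1.9  6.3] z [55.8 58.4 61.6]
a6 -0.07 77 lat [-7.9  3.1 10.7] z [46.2 56.1 62. ]
a6 -0.06 46 lat [-8.1  7.7 11.4] z [47.1 60.7 63.2]
a6 -0.05 41 lat [-7.5  5.4 11.8] z [49.3 60.9 62.6]
a6 -0.04 45 lat [-7.6  7.3 11.3] z [47.6 61.3 63.1]
a6 -0.03 43 lat [-7.   6.7 11.2] z [47.8 61.  63.4]
a6 -0.02 40 lat [-7.3  7.  11.3] z [49.6 61.4 63.3]
a6 -0.01 127 lat [-17.8   6.7  18.8] z [51.3 65.1 80.3]
a6 -0.0 27 lat [-8.2 -5.7  3. ] z [56.8 63.3 72. ]
a6 0.01 8 lat [-7.2 -6.4 -4.9] z [53.8 58.  66.6]
```

View pics/a6y.png

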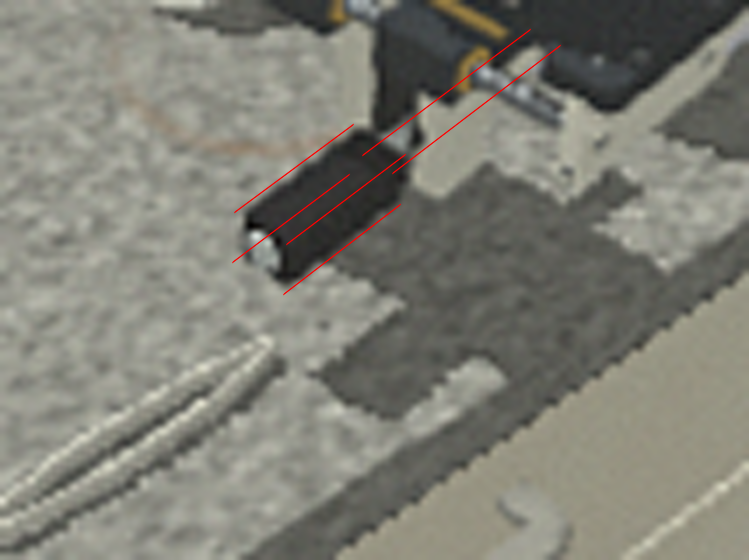

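Handle top is level (61 mm along its whole length in the scene depth), so the rod has not sagged. Fine-aligning and approaching the mouth.

Call:
send_rows(commands=[[1,[0.01,0,-0.023],[0,0,0.001]],[1,[0,0,0],[0,0,0]],[1,[-0.006,0.05,0],[0,0,0]],[1,[-0.006,0.05,0],[0,0,0]],[1,[0,0,0],[0,0,0]],[1,[0,0,0],[0,0,0]]])

```text
clock: 8.95
tool_pos: [0.5303, 0.1265, 0.0357]
orientation: [-179.9, 0.0, -173.6]
force: [-0.2, -0.4, -1.8]
opening: 0.0122
```

```bash
cat > ov.py <<'E'
from look import *
def ov(name,grip=.0785,ax=.0097):
    o=sensors.get_obs();T=o["tool_pos"];yaw=270+o["orientation"][2];print(o["clock"],T.round(4),o["orientation"].round(2),o["force"].round(1),round(float(o["opening"]),4))
    d=np.array([np.cos(np.radians(yaw)),np.sin(np.radians(yaw)),0]);e=np.array([d[1],-d[0],0])
    db=pose(.47895,.26917,96.7); tip=T+[0,0,ax]+d*grip
    print("tip in die frame mm (entry -58, bore y -36, z45)",((tip-db[0])@db[1]*1e3).round(1), "rod dir",round(yaw,2))
    s=look("top",name+"t",140,120,133,100); c=look("scene",name,250,120,133,100)
    for q,n,(u0,v0,w,h),k in((s,"t",(170,140,80,60),10),(c,"s",(280,150,80,60),10)):
        im=cv2.resize(q["color"][v0:v0+h,u0:u0+w],None,fx=k,fy=k,interpolation=cv2.INTER_CUBIC); off=np.array([u0,v0])
        A=T+[0,0,ax]; sg=[(A+d*grip+e*p,A+e*p) for p in(-.0065,.0065)]+[(A+d*grip-e*.0065,A+d*grip+e*.0065)]
        lines(im,q,pose(0,0,0),sg,k,off,(0,0,255))
        lines(im,q,db,box(-.058,-.008,-.058,.058,0,.066)+[((-.10,-.036,.045),(-.02,-.036,.045))],k,off,(0,200,0))
        cv2.imwrite(f"pics/{name}_{n}.png",im)
E
python3 -c "from ov import *;ov('b1')"
```

```text
8.95 [0.5303 0.1265 0.0357] [-1.7995e+02  2.0000e-02 -1.7365e+02] [-0.2 -0.4 -1.8] 0.0122
tip in die frame mm (entry -58, bore y -36, z45) [-69.2 -34.8  45.4] rod dir 96.35
```

View pics/b1_t.png

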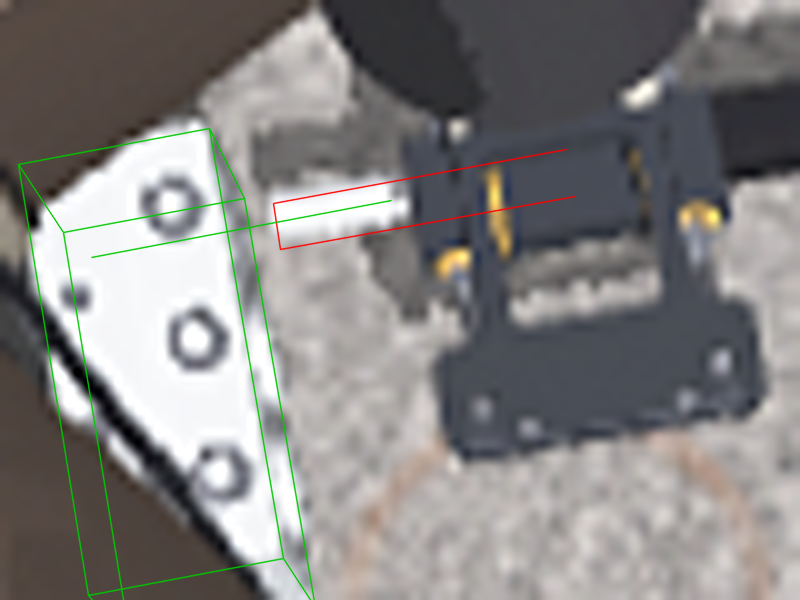

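View pics/b1_s.png

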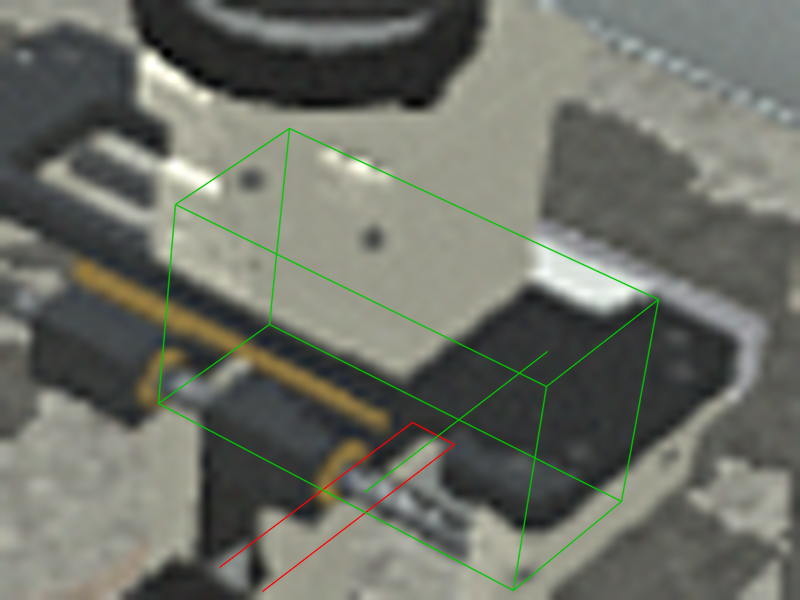

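Rod and block are offset from the model by the same small amount in the top view, so the relative alignment is good (about 1 mm off). Correcting that and entering slowly.

Call:
send_rows(commands=[[1,[0.005,0,0],[0,0,0.0015]],[1,[-0.003,0.03,0],[0,0,0]],[1,[-0.004,0.03,0],[0,0,0]],[1,[0,0,0],[0,0,0]]])

```text
clock: 9.45
tool_pos: [0.5296, 0.1413, 0.0357]
orientation: [-179.9, -0.0, -173.1]
force: [1.1, 1.0, -1.5]
opening: 0.0118
```

```bash
python3 -c "from ov import *;ov('b2')"
```

```text
9.45 [0.5296 0.1413 0.0357] [-1.7989e+02 -3.0000e-02 -1.7312e+02] [ 1.1  1.  -1.5] 0.0118
tip in die frame mm (entry -58, bore y -36, z45) [-54.4 -35.1  45.4] rod dir 96.88
```

View pics/b2_t.png

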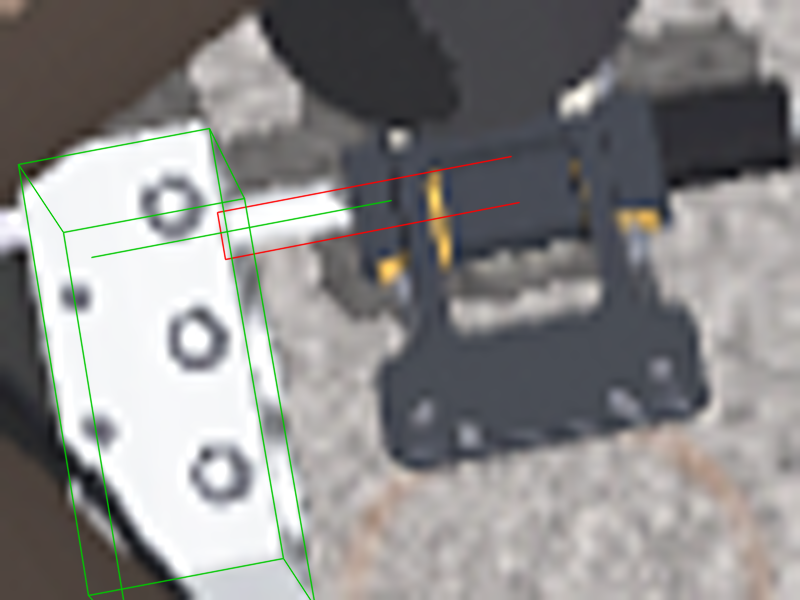

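Call:
send_rows(commands=[[1,[0.002,0.025,0],[0,0,0]],[1,[-0.003,0.025,0],[0,0,0]],[1,[0,0,0],[0,0,0]]])

```text
clock: 9.85
tool_pos: [0.5284, 0.1524, 0.0353]
orientation: [-179.8, -0.2, -173.2]
force: [-0.3, 0.3, -2.3]
opening: 0.0124
```

```bash
python3 -c "from ov import *;ov('b3')"
```

```text
9.85 [0.5284 0.1524 0.0353] [-1.7978e+02 -1.7000e-01 -1.7317e+02] [-0.3  0.3 -2.3] 0.0124
tip in die frame mm (entry -58, bore y -36, z45) [-43.3 -35.3  45. ] rod dir 96.83
```

View pics/b3_t.png

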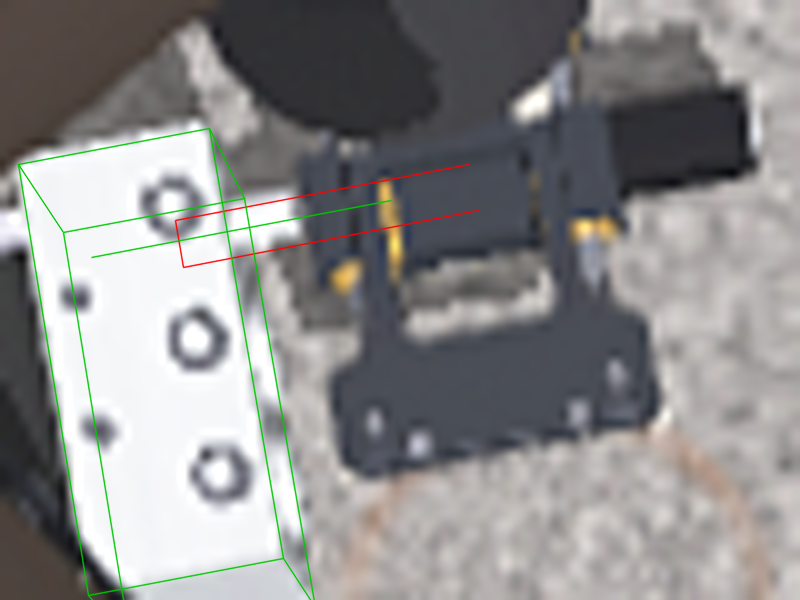

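Call:
send_rows(commands=[[1,[0.001,0.03,0],[0,0,0]],[1,[-0.003,0.03,0],[0,0,0]]])

```text
clock: 10.15
tool_pos: [0.5278, 0.1671, 0.0354]
orientation: [-179.8, -0.2, -173.2]
force: [-0.2, -0.1, -1.9]
opening: 0.0122
```

Call:
send_rows(commands=[[1,[-0.002,0.03,0],[0,0,0]],[1,[-0.003,0.03,0],[0,0,0]]])

```text
clock: 10.35
tool_pos: [0.5266, 0.1838, 0.0355]
orientation: [-179.8, -0.2, -173.2]
force: [-0.6, 1.1, -2.4]
opening: 0.0121
```

```bash
python3 -c "from ov import *;ov('b4')"
```

```text
10.35 [0.5266 0.1838 0.0355] [-1.7981e+02 -1.6000e-01 -1.7325e+02] [-0.6  1.1 -2.4] 0.0121
tip in die frame mm (entry -58, bore y -36, z45) [-11.9 -37.3  45.2] rod dir 96.75
```

View pics/b4_t.png

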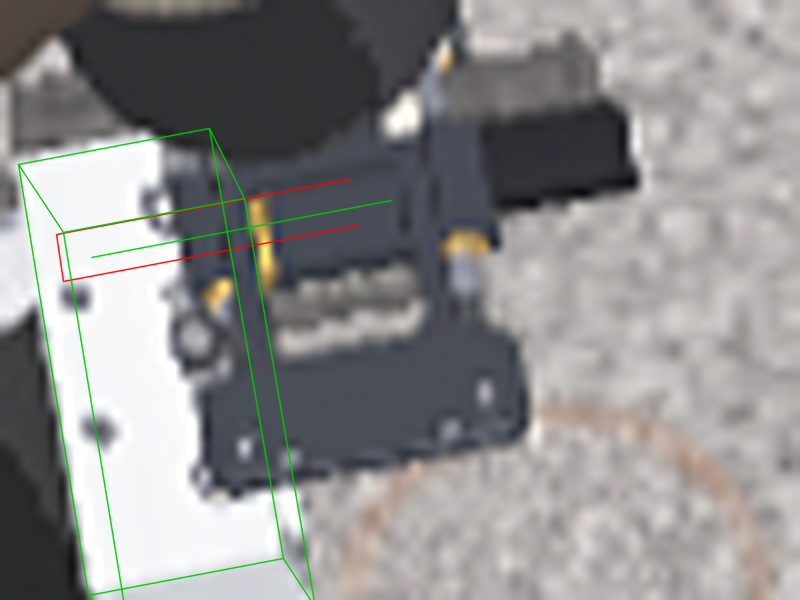

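View pics/b4_s.png

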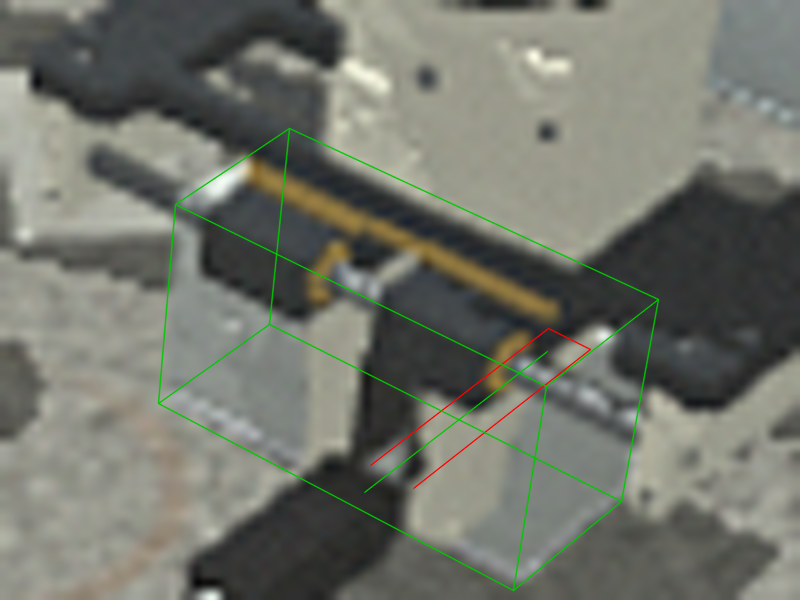

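```bash
python3 - <<'E'
from h import *
def end(n,T,yaw):
    s=pickle.load(open(n+".pkl","rb"));P=cloud(s);a=np.radians(270+yaw);d=np.array([np.cos(a),np.sin(a),0]);e=np.array([d[1],-d[0],0])
    Q=P-T;m=(abs(Q@e)<.009)&(P[...,2]>T[2]+.004)&(P[...,2]<T[2]+.03)&(Q@d<-.02)&(Q@d>-.12)
    print(n,m.sum(),np.percentile(Q[m]@d*1e3,[0,2,5,10]).round(1))
end("a6t",[.5320,.1036,.0414],-173.7);end("b1t",[.5303,.1265,.0357],-173.65);end("b2t",[.5296,.1413,.0357],-173.1);end("b3t",[.5284,.1524,.0353],-173.17);end("b4t",[.5266,.1838,.0355],-173.25)
E
```

```text
a6t 104 [-76.1 -74.8 -73.1 -72.1]
b1t 99 [-75.9 -75.4 -73.3 -71.3]
b2t 103 [-75.9 -74.8 -73.8 -71.5]
b3t 109 [-76.3 -75.3 -74.2 -72.2]
b4t 108 [-76.2 -75.2 -74.  -71.6]
```

No slip in the hand (the handle end stays 75–76 mm behind the grip). Tip is about 46 mm in; pushing a further 12 mm or so to clear the plug.

Call:
send_rows(commands=[[1,[-0.007,0.022,0],[0,0,0]],[1,[-0.004,0.018,0],[0,0,0]],[1,[0,0,0],[0,0,0]],[1,[0,0,0],[0,0,0]]])

```text
clock: 10.85
tool_pos: [0.5235, 0.1955, 0.0354]
orientation: [-179.8, -0.2, -173.1]
force: [-0.6, 0.4, -1.5]
opening: 0.0121
```

```bash
python3 -c "
from ov import *
ov('b5')
s=pickle.load(open('b5.pkl','rb')); crop(s,300,140,80,60,'pics/b5c.png')"
```

```text
10.85 [0.5235 0.1955 0.0354] [-1.7982e+02 -1.5000e-01 -1.7314e+02] [-0.6  0.4 -1.5] 0.0121
tip in die frame mm (entry -58, bore y -36, z45) [  0.1 -35.4  45.1] rod dir 96.86
```

View pics/b5c.png

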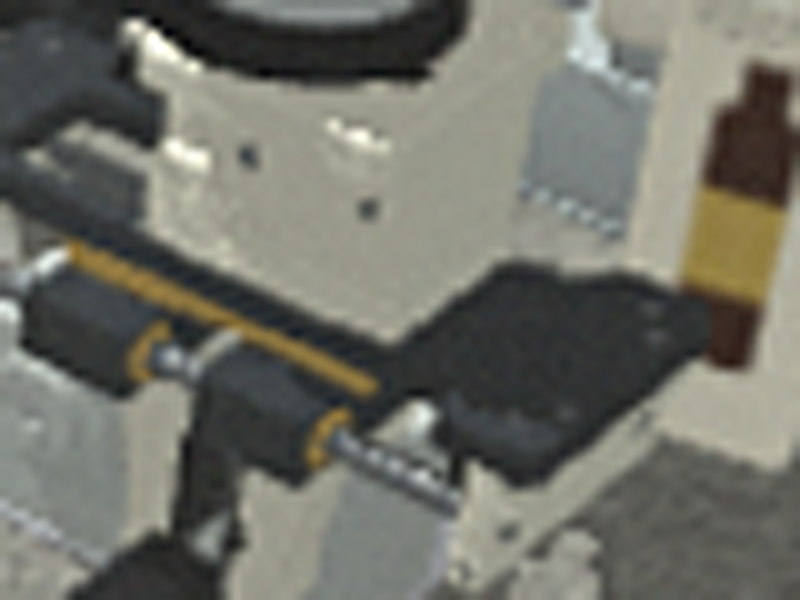

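View pics/b5t.png

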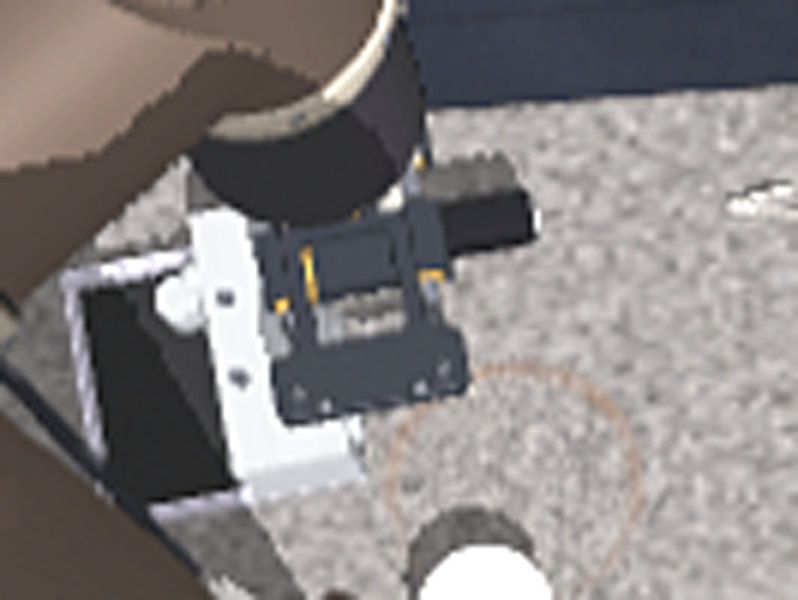

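The top view shows the plug in the tray at (180,305) just behind the exit face. Withdrawing straight back.

Call:
send_rows(commands=[[1,[0.004,-0.04,0],[0,0,0]],[1,[0.007,-0.06,0],[0,0,0]],[1,[0.007,-0.06,0],[0,0,0]],[1,[0.007,-0.06,0],[0,0,0]],[1,[0.007,-0.06,0],[0,0,0]],[1,[0.007,-0.06,0],[0,0,0]],[1,[0.007,-0.06,0],[0,0,0]]])

```text
clock: 11.65
tool_pos: [0.5354, 0.0863, 0.0355]
orientation: [-179.8, -0.2, -173.2]
force: [0.9, 1.1, -1.7]
opening: 0.0118
```

```bash
python3 -c "
from ov import *
ov('b6')"
```

```text
11.65 [0.5354 0.0863 0.0355] [-1.7982e+02 -1.6000e-01 -1.7318e+02] [ 0.9  1.1 -1.7] 0.0118
tip in die frame mm (entry -58, bore y -36, z45) [-109.7  -34.6   45.2] rod dir 96.82
```

View pics/b6t.png

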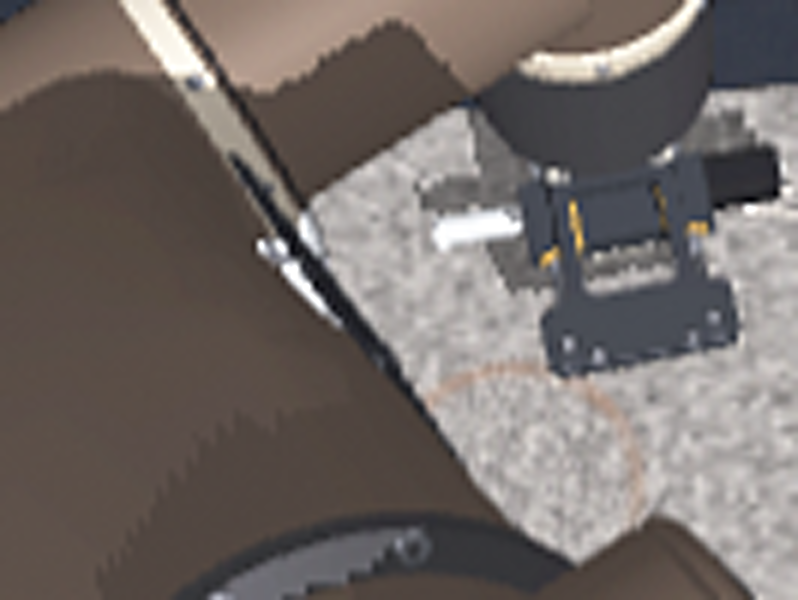

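View pics/b6.png

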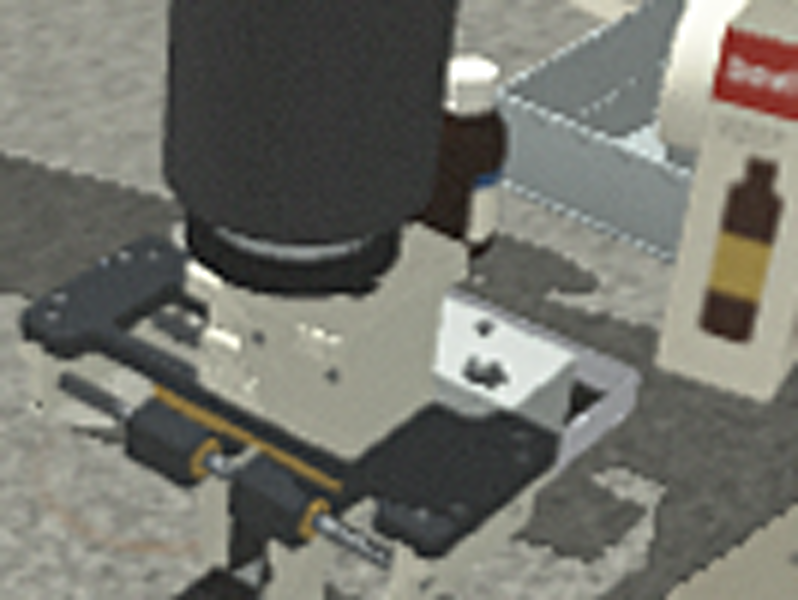

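Call:
send_rows(commands=[[1,[-0.06,-0.04,0],[0,0,0]],[1,[-0.1,-0.07,0],[0,0,0]],[1,[-0.1,-0.07,0],[0,0,0]],[1,[-0.06,-0.04,-0.02],[0,0,0]],[1,[0,0,-0.04],[0,0,0]],[1,[0,0,-0.03],[0,0,0]],[1,[0,0,-0.01],[0,0,0]],[1,[0,0,0],[0,0,0]]])

```text
clock: 12.55
tool_pos: [0.4553, 0.0268, 0.0097]
orientation: [-179.9, 0.0, -173.4]
force: [0.7, 0.7, -2.7]
opening: 0.0121
```

Call:
send_rows(commands=[[1,[0,0,-0.016],[0,0,0]],[1,[0,0,-0.006],[0,0,0]],[1,[0,0,0],[0,0,0]]])

```text
clock: 12.85
tool_pos: [0.4568, 0.0277, 0.0037]
orientation: [-179.9, 0.1, -173.4]
force: [-0.2, 0.0, -1.9]
opening: 0.0121
```

```bash
python3 - <<'E'
from look import *
c=look("scene","c1",160,120,160,120)
P=cloud(c);T=np.array([.4568,.0277,.0037]);a=np.radians(96.6);d=np.array([np.cos(a),np.sin(a),0]);e=np.array([d[1],-d[0],0]);Q=P-T
for lo in np.arange(-.08,-.01,.01):
    m=(Q@d>lo)&(Q@d<lo+.01)&(abs(Q@e)<.009)&(P[...,2]<.03)&(P[...,2]>.016); print(round(lo,3),m.sum(),np.percentile(P[m][:,2]*1e3,[50,90]).round(1) if m.sum() else "")
E
```

```text
-0.08 18 [19.3 23.1]
-0.07 26 [24.3 26.3]
-0.06 21 [23.6 24.8]
-0.05 24 [24.4 25.6]
-0.04 23 [24.6 25.4]
-0.03 22 [25.  26.2]
-0.02 14 [24.4 25.6]
-0.01 21 [21.2 27.1]
```

View pics/c1.png

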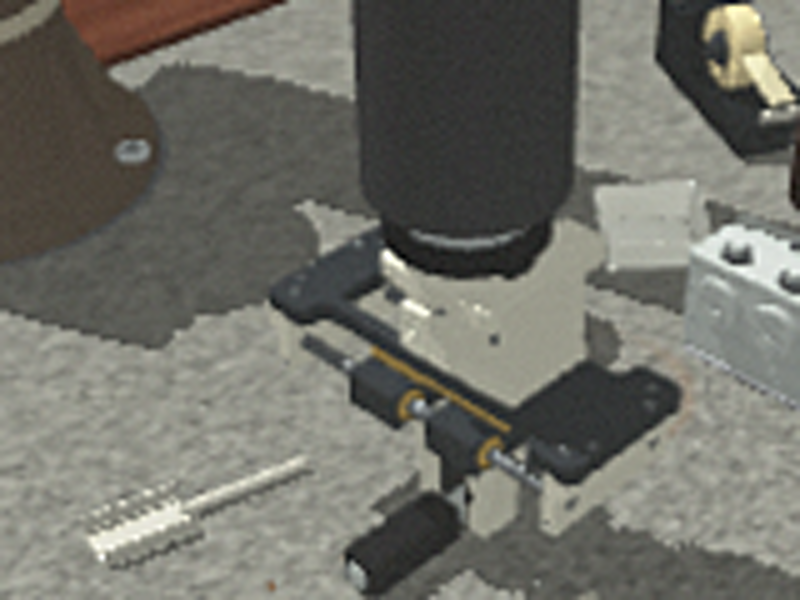

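Handle top is at about 24.4 mm, so it is 2.4 mm above resting. Lowering a touch more, then opening.

Call:
send_rows(commands=[[1,[0,0,-0.007],[0,0,0]],[1,[0,0,0],[0,0,0]],[0.55,[0,0,0],[0,0,0]],[0.55,[0,0,0],[0,0,0]],[0.55,[0,0,0],[0,0,0]],[0.55,[0,0,0],[0,0,0]],[0.55,[0,0,0],[0,0,0]]])

```text
clock: 13.6
tool_pos: [0.4579, 0.0283, 0.0029]
orientation: [-179.9, 0.2, -173.3]
force: [0.1, -0.2, 0.5]
opening: 0.0387
```

Released (wrist load gone). Raising straight up and away.

Call:
send_rows(commands=[[0.55,[0,0,0.06],[0,0,0]],[0.55,[0,0,0.12],[0,0,0]],[0.55,[0,0,0.16],[0,0,0]],[0.55,[0,0,0.18],[0,0,0]],[0.55,[0,0,0.18],[0,0,0]],[0.55,[0,-0.15,0.1],[0,0,0]],[0.55,[0,-0.18,0.1],[0,0,0]],[0.55,[0,-0.18,0.1],[0,0,0]],[0.55,[0,-0.18,0],[0,0,0]],[0.55,[0,-0.18,0],[0,0,0]],[0.55,[0,-0.18,0],[0,0,0]]])

```text
clock: 14.7
tool_pos: [0.4551, -0.237, 0.2645]
orientation: [-179.6, 0.6, -172.7]
force: [1.7, 0.2, 1.3]
opening: 0.0393
```

```bash
python3 - <<'E'
from look import *
o=sensors.get_obs();print(o["clock"],o["tool_pos"],o["force"])
c=look("scene","d1",0,0,512,384,1);t=look("top","d1t",0,0,512,384,1)
for s,n in((c,"d1"),(t,"d1t")): cv2.imwrite(f"pics/{n}.png",cv2.resize(s["color"],(800,600),interpolation=cv2.INTER_CUBIC))
crop(t,130,140,160,120,"pics/d1z.png")
E
```

```text
14.7 [ 0.45507982 -0.23702576  0.26452673] [1.67438269 0.23260597 1.28928649]
```

View pics/d1t.png

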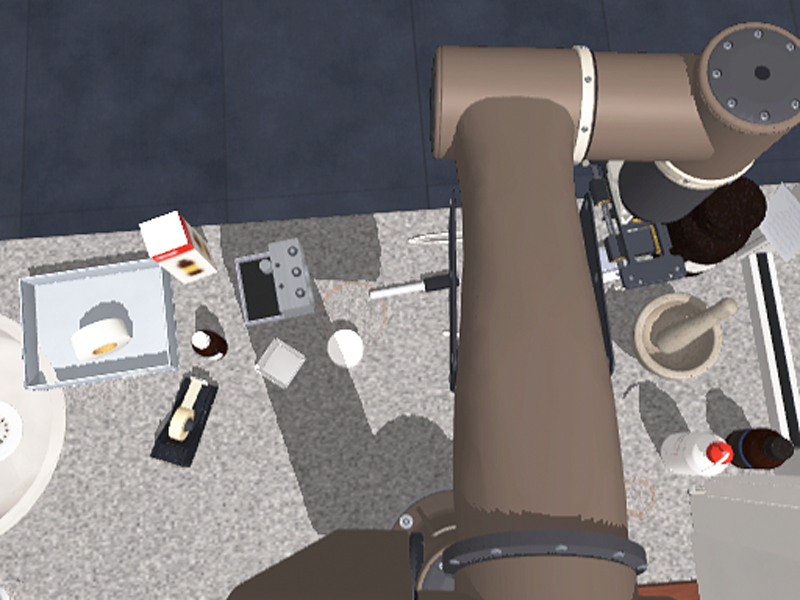

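View pics/d1z.png

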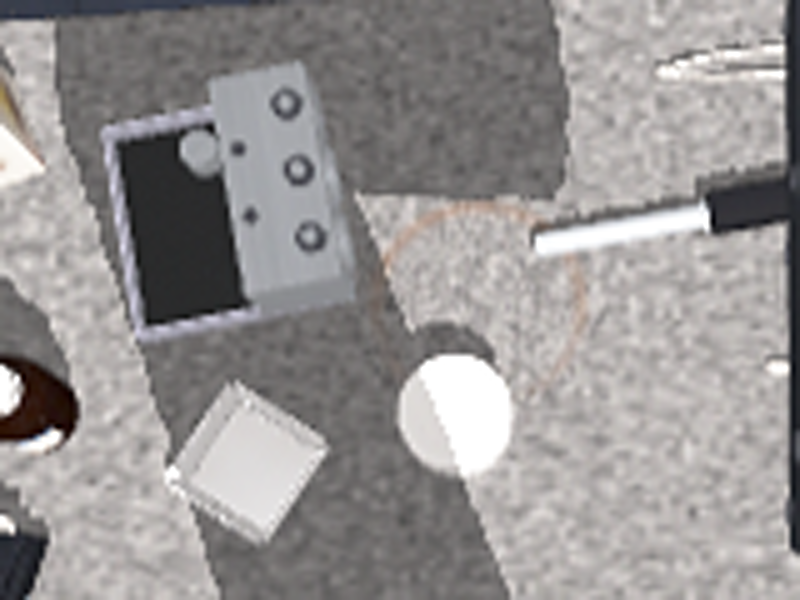

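View pics/d1.png

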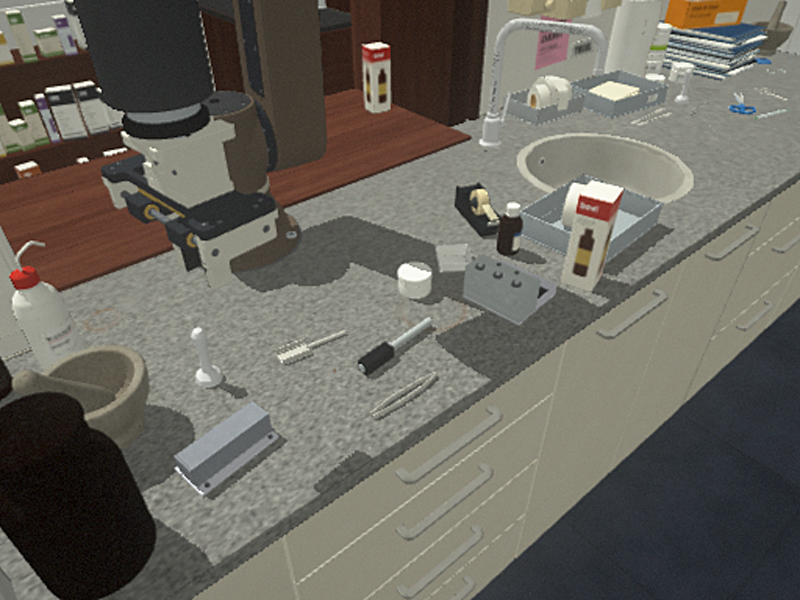

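```bash
python3 - <<'E'
from h import *
s=pickle.load(open("d1t.pkl","rb"));c=pickle.load(open("d1.pkl","rb"));P=cloud(s)
u,v=130+200//5,140+152//5; print("plug",P[v-2:v+3,u-2:u+3].reshape(-1,3).mean(0), P[v-3:v+4,u-3:u+4,2].round(3).min(),P[v-3:v+4,u-3:u+4,2].max())
db=pose(.47895,.26917,96.7);print("plug own",((P[v,u]-db[0])@db[1]*1e3).round(1))
C=cloud(c); d=np.array([np.cos(np.radians(96.6)),np.sin(np.radians(96.6)),0]);e=np.array([d[1],-d[0],0]);Q=C-[.4579,.0283,0]
for lo in np.arange(-.08,.085,.015):
    m=(Q@d>lo)&(Q@d<lo+.015)&(abs(Q@e)<.009)&(C[...,2]>.008); print(round(lo,3),m.sum(),np.percentile(C[m][:,2]*1e3,[50,90]).round(1) if m.sum() else "")
# change image vs start, scene
c0=pickle.load(open("scene0.pkl","rb"));dd=cv2.absdiff(c0["z_map"],c["z_map"])
m=((dd>.006)&(dd<.3)).astype(np.uint8);m=cv2.morphologyEx(m,cv2.MORPH_OPEN,np.ones((2,2)))
n,l,st,ct=cv2.connectedComponentsWithStats(m)
print([(st[i].tolist(),ct[i].round().tolist()) for i in range(1,n) if st[i,4]>8])
E
```

```text
plug [0.51021414 0.27935767 0.02933416] 0.008 0.06856099524857373
plug own [  6.3 -31.9  30.4]
-0.08 42 [19.  23.1]
-0.065 36 [21.6 22.9]
-0.05 38 [21.8 23.6]
-0.035 36 [22.4 23.7]
-0.02 25 [20.7 22.9]
-0.005 28 [15.7 18.2]
0.01 25 [16.2 17.3]
0.025 25 [15.3 16.9]
0.04 24 [15.3 17.7]
0.055 22 [15.5 18.5]
0.07 20 [16.2 17.4]
0.085 0 
[([0, 0, 9, 6, 21], [4.0, 2.0]), ([8, 0, 8, 4, 22], [12.0, 1.0]), ([33, 0, 15, 8, 62], [39.0, 3.0]), ([150, 0, 23, 62, 860], [160.0, 23.0]), ([214, 0, 6, 2, 12], [216.0, 0.0]), ([234, 0, 5, 4, 12], [236.0, 1.0]), ([240, 0, 5, 5, 17], [242.0, 2.0]), ([484, 0, 9, 6, 33], [488.0, 2.0]), ([22, 3, 5, 9, 27], [24.0, 7.0]), ([209, 3, 8, 8, 33], [213.0, 6.0]), ([216, 2, 13, 12, 77], [222.0, 8.0]), ([507, 3, 5, 5, 15], [509.0, 6.0]), ([4, 5, 12, 13, 50], [9.0, 11.0]), ([231, 5, 11, 10, 55], [235.0, 9.0]), ([473, 5, 3, 4, 10], [474.0, 6.0]), ([494, 5, 3, 4, 11], [495.0, 7.0]), ([0, 6, 3, 4, 12], [1.0, 8.0]), ([17, 8, 4, 4, 13], [18.0, 10.0]), ([473, 9, 15, 8, 50], [480.0, 12.0]), ([0, 12, 15, 27, 157], [6.0, 26.0]), ([27, 13, 3, 3, 9], [28.0, 14.0]), ([505, 13, 7, 
[... 3710 characters left out ...]
, [510.0, 242.0]), ([482, 242, 5, 4, 11], [484.0, 244.0]), ([503, 249, 4, 6, 14], [505.0, 251.0]), ([171, 252, 18, 15, 113], [180.0, 259.0]), ([455, 254, 5, 5, 12], [457.0, 256.0]), ([469, 259, 7, 5, 16], [472.0, 261.0]), ([437, 262, 3, 4, 10], [438.0, 264.0]), ([462, 263, 4, 3, 9], [464.0, 264.0]), ([509, 265, 3, 4, 10], [510.0, 266.0]), ([458, 269, 8, 7, 24], [461.0, 272.0]), ([482, 275, 4, 4, 10], [483.0, 276.0]), ([507, 274, 4, 4, 12], [509.0, 276.0]), ([435, 279, 6, 4, 16], [438.0, 280.0]), ([498, 281, 3, 5, 11], [499.0, 283.0]), ([483, 304, 5, 4, 13], [485.0, 305.0]), ([448, 315, 3, 4, 10], [449.0, 316.0]), ([486, 317, 4, 6, 14], [488.0, 319.0]), ([439, 325, 4, 4, 10], [440.0, 326.0])]
```

The depth comparison in the work area shows three changes only: the emptied bore mouth (328,191), the rod on the worktop (250,224), and the shaft gone from the sleeve (180,259). The plug stands in the tray with its top at about 28 mm. Letting the arm settle, then handing in.

Call:
send_rows(commands=[[0.55,[0,0,0],[0,0,0]],[0.55,[0,0,0],[0,0,0]],[0.55,[0,0,0],[0,0,0]]])

```text
clock: 15.1
tool_pos: [0.4536, -0.2396, 0.2628]
orientation: [-179.7, 0.4, -173.2]
force: [-0.4, -0.2, 0.7]
opening: 0.0397
```

```bash
python3 -c "
from plant import order,sensors
print(sensors.get_obs()['qvel'].round(2)); print(order.close_job())"
```

```text
[ 0.74 -0.24 -0.25 -0.08  0.01 -0.24]
the job is handed in; nothing more can be done
None
```

I drew the rod from its sleeve and regripped it near the handle. I then pushed it about 58 mm into the collarless bore (own y = −36, the +x side), drew it back out, laid it on the worktop and handed the job in at 15.1 s.

What the last pictures and readings showed:
- **Plug:** it is in the catch tray just behind the exit face, standing on end with its top at about 28 mm, and the bore mouth is empty. The gripper stayed on the entry side and did not touch it.
- **Rod:** it lies flat, with the handle top at about 22 mm and the shaft level along its length.
- **Bystanders and bushes:** comparing scene depth before and after, nothing in the work area changed except the bore mouth, the rod and the empty sleeve.
- **Forces:** the wrist force stayed under about 3 N in every reading. The 5 to 10 N expected while the plug slid never showed, because readings come only at the end of each move.
- **Disagreement:** the two cameras differed by 2–4 mm on the block's position, so I used the average and checked the rod against the block in the top view.

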